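# Swap flat battery packs for charged ones on two lab rovers

### The job

The two rovers have run flat: swap each rover's battery pack with the charged pack of the same size in the charger, so that both charged packs sit fully down in the rovers and both flat ones sit fully down in the chargers. The ribbed rubber mat is free if you need somewhere to set a pack meanwhile. Set the packs down rather than dropping them, and do not push aside or knock over the camera lens standing on the bench.

Things in the scene. Friction and masses are not known exactly. Their poses are not given: they have to be found in the camera images.
- pack_large_flat: Large battery pack, flat: at the start it sits in the large rover. Dark grey block 100 x 58 x 52 mm high (length x, width y, height z), mass about 0.42 kg, on top a grey plate and a gauge of four bars of which one is lit. Origin at the centre of its underside, z up. Fits a well either way round.
- pack_large_charged: Large battery pack, charged: at the start it sits in the large charger. Dark grey block 100 x 58 x 52 mm high (length x, width y, height z), mass about 0.42 kg, on top a grey plate and a gauge of four bars of which all four are lit. Origin at the centre of its underside, z up. Fits a well either way round.
- pack_small_flat: Small battery pack, flat: at the start it sits in the small rover. Dark grey block 74 x 42 x 52 mm high (length x, width y, height z), mass about 0.25 kg, on top a grey plate and a gauge of four bars of which one is lit. Origin at the centre of its underside, z up. Fits a well either way round.
- pack_small_charged: Small battery pack, charged: at the start it sits in the small charger. Dark grey block 74 x 42 x 52 mm high (length x, width y, height z), mass about 0.25 kg, on top a grey plate and a gauge of four bars of which all four are lit. Origin at the centre of its underside, z up. Fits a well either way round.
- rover_large: Larger of two wheeled rovers, white battery tub on an aluminium deck, 178 x 128 mm, 60 mm high, fixed. Well for a large pack 108 x 66 mm (4 mm play all round), floor 42 mm above the bench, rim 18 mm above the floor; its top 6 mm is bevelled 45 degrees and guides a pack in. Origin on the bench below the well's centre; x along the well, z up.
- rover_small: Smaller of the two rovers, same kind, 152 x 112 mm, 60 mm high, fixed. Well for a small pack 82 x 50 mm (4 mm play all round), floor 42 mm above the bench, rim 18 mm above the floor; its top 6 mm is bevelled 45 degrees and guides a pack in. Origin on the bench below the well's centre; x along the well, z up.
- charger_large: Larger of two low light-grey chargers, 162 x 94 mm, 30 mm high, fixed, black nose with lamps at its -x end. Well for a large pack 108 x 66 mm (4 mm play all round), floor 12 mm above the bench, rim 18 mm above the floor; its top 6 mm is bevelled 45 degrees and guides a pack in. Origin on the bench below the well's centre; x along the well, z up.
- charger_small: Smaller of the two chargers, same kind, 136 x 78 mm, 30 mm high, fixed. Well for a small pack 82 x 50 mm (4 mm play all round), floor 12 mm above the bench, rim 18 mm above the floor; its top 6 mm is bevelled 45 degrees and guides a pack in. Origin on the bench below the well's centre; x along the well, z up.
- mat: Ribbed black rubber mat lying free on the bench, fixed, 140 x 100 x 4 mm (x, y, z); room for one pack at a time. Origin at the centre of its underside, its top 4 mm above the bench.
- lens: Black camera lens standing upright on the bench, 44 mm across and 56 mm high, loose. Origin at the centre of its underside, z up. To be left standing where it is.
Mind the look-alikes: they are no part of the job. What is shaped like the charger_large but red is not meant.

How it is judged:
By the outcome, as a careful person would: the job done as asked, in the order asked, and still so for the second after the job is handed in, with the robot touching nothing.
It also fails if it takes over 128 s, if anything falls off the work surface, if the arm or the gripper's body presses on something with over 40 N, if the wrist force passes 120 N, or if a joint passes its speed limit or range.

### The arm

A 6-joint arm with a two-finger parallel gripper is mounted at the origin on the work surface. World frame = base frame: x ahead of the robot, y to its left, z up, the work surface at z = 0. Lengths are in m, angles in rad, forces in N, time in s.
With the tool pointing down it reaches from about 0.325 to 0.9 m from the base axis. Payload 6.1 kg.
Tool frame: the origin (TCP) lies midway between the tips of the shut fingers; the grasp point (between the pads) lies 19 mm behind it; z points along the fingers, y is the line along which they close (so a half turn about z gives the same grasp; the last joint's range is limited). The gripper opens to 87 mm and grips with 3 to 60 N. Pads are 19 mm wide; open, the fingers measure 117 mm over their backs; the gripper's body (75 mm by 190 mm) begins 51 mm behind the grasp point.
Start: joints at [0.983, 0.22, 1.526, -0, 1.395, -0.126], TCP at [0.278, 0.56, 0.196] pointing down, gripper open.
Joint ranges: [-2.98, 2.98], [-0.91, 2.08], [0.09, 2.57], [-1.24, 4.39], [0.2, 2.65], [-2.68, 2.68]. Speed limits (rad/s): [2.57, 2.57, 3.01, 3.14, 3.14, 3.14].

### API

Orientations are given as a rotation vector (axis times angle).
In Python, from cell import robot gives the robot as it stands.
- The arm moves only by the shell command python3 -m handwheel 'ROWS' [OPENING] [FORCE]. ROWS is JSON, one flat list of numbers, 6 for each row, row after row: the shift along the tool's x, y, z in units of 1 m (1.0 is 1 m), then the turn, a rotation vector about the tool's x, y, z in units of 60 degrees (1.0 is 60 degrees). A call has 1 to 5 rows; each row shifts and turns the commanded pose from where the row before left it, along the tool's axes as they then stand; what a row does not reach is not made up. A row lasts 1/10 s, in which the tool goes at most 50 mm and 8.59 degrees, less where a joint would pass 70% of its speed; a pose out of reach is approached as far as the arm can. A call with a number of a shift or a turn outside -1 to 1 is refused whole. A call with a gripper value outside its range is refused whole. OPENING is the opening, from 0 (shut) to 1 (fully open), set as the call begins (- or left out, the last holds). The fingers move at their own pace and stop on an object; FORCE is the grip in N (left out, the last holds). Time passes only in rows, so rows that do not move let the fingers close. It gives the time, the measured TCP pose, the force, the opening and the grip force at its end, in the units of the state.
- robot.state(): the state, without advancing time (a new reading comes with each control period).
- robot.capture(name): name is "side" or "top" or "wrist"; returns the picture (400x640x3 uint8, red, green, blue); there is no depth.
- robot.calibration(name): a dict with "fx", "fy", "cx", "cy" (pixels), "pose" (4x4, takes a point from camera to world coordinates); the wrist camera has in their place "mount" (4x4, takes a point from camera to tool coordinates, whose origin is the TCP and whose axes are the flange's). Camera axes: x right, y down, z forward; pixel columns grow to the right and rows downward; lengths in m; the calibration is good to about 2 mm. The wrist camera is an equidistant fisheye: a pixel r from the principal point sees the ray r / f radians off the axis. A picture is of the moment at which its call begins: read the wrist's pose just before it. calibration takes no time and is no camera call.
- robot.finish_job(): hands the job in; it is judged then, once.
The state is a dict: "clock": time; "joint_positions": joint angles; "joint_vel": joint speeds; "tau": joint torques, N m; "position": TCP position; "eef_rot": TCP orientation; "wrist_force": force on the tool from outside, world axes, zero at the start; "torque": the same for the moment, N m; "opening": finger opening in m; "gripper_force": force on a finger pad.
Only numpy, scipy, OpenCV 4.12 (cv2) and the standard library are available. Lean on these libraries where they do the work, as an engineer would, in place of code of your own. Each camera call takes 0.05 s, during which the arm holds its last target. There are 200 camera calls.

## Working session

There is one attempt and no reset: what is moved stays moved. The work goes in short steps, Python scripts to look and compute and a shell command to move; the robot and the scene stay as the last step left them, time stands still between calls to the robot, and variables do not carry over. Pictures are saved under pics/ and viewed, at most 14 in all, crops included, and the job is handed in when it is done.

```bash
mkdir -p pics; ls
python3 - <<'E'
from cell import robot
import cv2,numpy as np
print(robot.state())
for n in("top","side"):
    cv2.imwrite(f"pics/{n}0.png",robot.capture(n)[:,:,::-1]); c=robot.calibration(n); print(n,c)
print(robot.calibration("wrist"))
E
```

```text
pics
{'clock': 0.0, 'joint_positions': array([ 9.82883868e-01,  2.21231805e-01,  1.52758907e+00, -7.21533483e-06,
        1.39470918e+00, -1.26083129e-01]), 'joint_vel': array([ 9.95848477e-04,  1.06427797e-03, -1.35107881e-03, -7.68808816e-05,
        5.82853818e-04, -3.43955635e-04]), 'tau': array([ 4.09723634e-04, -4.94617724e+01, -3.87380326e+01,  6.98613259e-02,
        5.71585307e-02, -1.57935942e-04]), 'position': array([0.27811552, 0.55896737, 0.19464546]), 'eef_rot': array([-7.18854376e-01, -3.05755341e+00,  2.85467800e-03]), 'wrist_force': array([ 0.06963357, -0.00155565,  0.38863533]), 'torque': array([-0.00790088, -0.05992671, -0.01747287]), 'gripper_force': 0.0, 'opening': 0.087442432995802}
top {'fx': 456.32227418316467, 'fy': 456.32227418316467, 'cx': 320.92187109057636, 'cy': 203.9159907367555, 'pose': array([[ 0.0109776 , -0.98492308,  0.17264422,  0.241145  ],
       [-0.99976665, -0.01402331, -0.01643174,  0.00422005],
       [ 0.01860504, -0.17242355, -0.98484718,  1.24236284],
       [ 0.        ,  0.        ,  0.        ,  1.        ]])}
side {'fx': 508.9148510277749, 'fy': 508.9148510277749, 'cx': 309.9203751442562, 'cy': 194.72097479598077, 'pose': array([[ 0.79884329, -0.27123337,  0.53691885, -0.21110084],
       [-0.60100448, -0.39750348,  0.69338633, -0.81679626],
       [ 0.0253576 , -0.87659765, -0.48055546,  0.63828418],
       [ 0.        ,  0.        ,  0.        ,  1.        ]])}
{'fx': 309.70691628693146, 'fy': 309.70691628693146, 'cx': 317.0306012513421, 'cy': 196.01551117042575, 'mount': array([[-5.31015772e-04, -9.69874302e-01, -2.43605330e-01,
         6.64394770e-02],
       [ 9.99998437e-01, -9.25818897e-04,  1.50617810e-03,
        -2.51432118e-04],
       [-1.68633785e-03, -2.43604150e-01,  9.69873278e-01,
        -1.88291403e-01],
       [ 0.00000000e+00,  0.00000000e+00,  0.00000000e+00,
         1.00000000e+00]])}
```

View pics/top0.png

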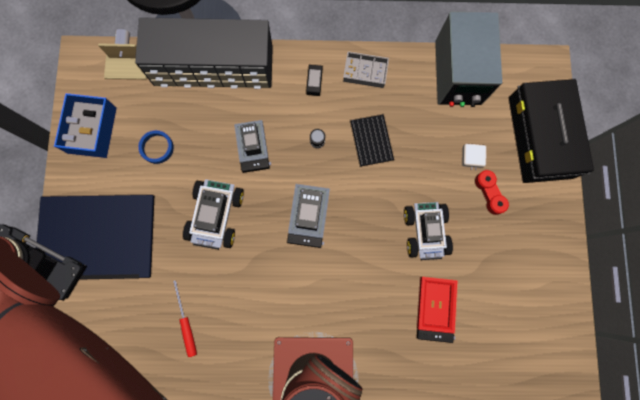

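View pics/side0.png

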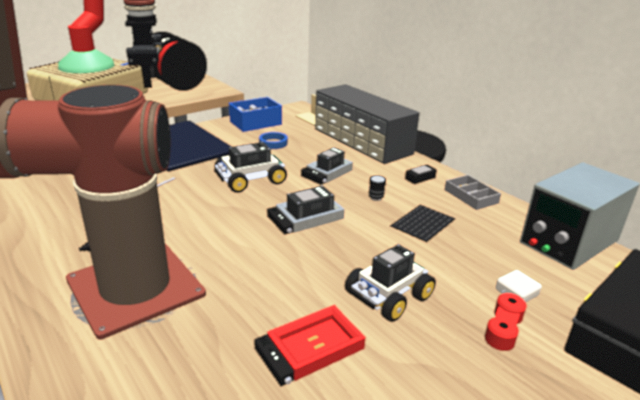

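The top view shows the large rover near (212,212), the small rover (430,230), the large charger (308,212), the small charger (252,143), the mat (372,140) and the lens (317,137). The red charger at (437,308) is the look-alike, since the one meant is light grey. I'll confirm in an enlarged crop.

Run:
```python
import cv2
i=cv2.imread("pics/top0.png")
cv2.imwrite("pics/crop1.png",cv2.resize(i[105:260,180:460],None,fx=2.8,fy=2.8,interpolation=cv2.INTER_CUBIC))
```

```text
(no output)
```

View pics/crop1.png

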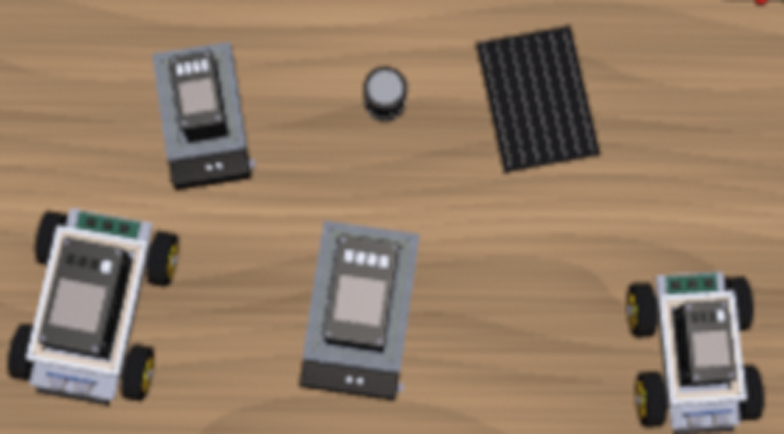

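The crop matches: flat packs (one bar lit) are in the white rovers at crop (82,297) and (715,340). Charged packs (four bars) are in the grey chargers at (360,292) and (198,90). The mat is at (538,98) and the lens at (385,88).

```bash
cat > h.py <<'E'
import numpy as np, cv2
from cell import robot
from scipy.spatial.transform import Rotation as R
def ray_top(uv,z,name="top"):
    c=robot.calibration(name); P=np.array(c["pose"]); uv=np.atleast_2d(uv).astype(float)
    d=np.c_[(uv[:,0]-c["cx"])/c["fx"],(uv[:,1]-c["cy"])/c["fy"],np.ones(len(uv))]@P[:3,:3].T
    return P[:3,3]+d*((z-P[2,3])/d[:,2])[:,None]
def ray_wrist(uv,z,pos,rot):
    c=robot.calibration("wrist"); M=np.array(c["mount"]); uv=np.atleast_2d(uv).astype(float)
    q=uv-[c["cx"],c["cy"]]; r=np.linalg.norm(q,axis=1); t=r/c["fx"]; k=np.sin(t)/np.maximum(r,1e-9)
    d=np.c_[q*k[:,None],np.cos(t)]; W=R.from_rotvec(rot).as_matrix()
    o=np.array(pos)+W@M[:3,3]; d=d@(W@M[:3,:3]).T
    return o+d*((z-o[2])/d[:,2])[:,None]
def rect(p):   # 4 corners TL TR BR BL -> centre, long-axis angle (deg), length, width
    p=p[:,:2]; L=(p[0]+p[1]-p[2]-p[3])/2; w=(p[1]+p[2]-p[0]-p[3])/2
    return p.mean(0).round(4),np.degrees(np.arctan2(L[1],L[0])).round(1),np.linalg.norm(L).round(4),np.linalg.norm(w).round(4)
def togo(x,y,z,yaw=None):   # yaw: world angle (deg) for tool -x axis
    s=robot.state(); W=R.from_rotvec(s["eef_rot"]).as_matrix()
    cur=np.degrees(np.arctan2(-W[1,0],-W[0,0])); yaw=cur if yaw is None else yaw
    a=np.radians(yaw+180); cx=np.array([np.cos(a),np.sin(a),0]); cz=np.array([0,0,-1.]); T=np.c_[cx,np.cross(cz,cx),cz]
    d=T.T@(np.array([x,y,z])-s["position"]); rv=R.from_matrix(W.T@T).as_rotvec(degrees=True)/60
    print("t",round(s["clock"],2),"pos",s["position"].round(4),"yaw",cur.round(2),"F",s["wrist_force"].round(1),"op",round(s["opening"],4),"gf",round(s["gripper_force"],1))
    print(" turn first",rv.round(4)," then shift",d.round(4))
def snap(name,cam="wrist"):
    s=robot.state(); im=robot.capture(cam); cv2.imwrite(f"pics/{name}.png",im[:,:,::-1])
    np.savez(f"pics/{name}.npz",p=s["position"],r=s["eef_rot"]); return s
E
python3 - <<'E'
from h import *
D={"chL":(.03,[(323,222),(418,235),(397,398),(301,385)]),"chS":(.03,[(154,54),(231,43),(251,178),(174,188)]),
"mat":(.004,[(477,43),(570,26),(600,155),(504,172)]),"LF":(.094,[(60,238),(120,244),(103,355),(43,345)]),
"SF":(.094,[(687,303),(735,300),(742,380),(692,383)]),"LC":(.064,[(337,234),(400,243),(385,350),(325,340)]),
"SC":(.064,[(171,56),(213,50),(224,122),(181,130)])}
for k,(z,p) in D.items():
    print(k,*rect(ray_top(np.array(p)/2.8+[180,105],z)))
print("lens",ray_top(np.array([385,88])/2.8+[180,105],.056).round(3))
togo(0.30,.22,.25,-10)
E
```

```text
chL [0.4219 0.0169] -6.5 0.1592 0.0924
chS [0.6124 0.1745] 10.2 0.139 0.076
mat [ 0.6435 -0.1591] 11.6 0.1381 0.0979
LF [0.4217 0.2685] -5.7 0.1007 0.0549
SF [ 0.3872 -0.3059] 2.4 0.0732 0.045
LC [0.4336 0.015 ] -6.2 0.1016 0.0582
SC [0.6276 0.1757] 10.0 0.0738 0.0411
lens [[ 0.635 -0.004  0.056]]
t 0.1 pos [0.2781 0.559  0.1948] yaw -26.46 F [-0.5 -1.   1.1] op 0.087 gf 0.0
 turn first [-0.0016 -0.0004 -0.2743]  then shift [-0.0804 -0.3301 -0.0552]
```

Run:
```python
from h import *
togo(.4217,.2685,.24,-6)
```

```text
t 0.1 pos [0.2781 0.559  0.1948] yaw -26.46 F [-0.5 -1.   1.1] op 0.087 gf 0.0
 turn first [-0.0016 -0.0005 -0.341 ]  then shift [-0.1731 -0.2739 -0.0452]
```

```bash
python3 -m handwheel '[0,0,-0.015,0,0,-0.114, 0,0,-0.015,0,0,-0.114, 0,0,-0.015,0,0,-0.113,0,0,0,0,0,0]' 1 30
python3 - <<'E'
from h import *
togo(.4217,.2685,.24,-6)
E
```

```text
clock: 0.5
position: [0.2791, 0.5605, 0.2429]
eef_rot: [0.163, 3.136, 0.005]
wrist_force: [-0.6, 0.3, 0.4]
opening: 0.087
gripper_force: 0.0
t 0.5 pos [0.2791 0.5605 0.2429] yaw -5.94 F [-0.6  0.3  0.4] op 0.087 gf 0.0
 turn first [0.003  0.0016 0.001 ]  then shift [-0.1723 -0.2755  0.0029]
```

```bash
python3 -m handwheel '[-0.02,-0.03,0,0,0,0, -0.022,-0.036,0,0,0,0, -0.022,-0.036,0,0,0,0,-0.022,-0.036,0,0,0,0,-0.022,-0.036,0,0,0,0]' >/dev/null;python3 -m handwheel '[-0.022,-0.036,0,0,0,0, -0.022,-0.036,0,0,0,0,-0.02,-0.03,0,0,0,0, 0,0,0,0,0,0,0,0,0,0,0,0]'
python3 - <<'E'
from h import *
togo(.4217,.2685,.24,-6); snap("w1")
E
```

```text
clock: 1.5
position: [0.4205, 0.2664, 0.2398]
eef_rot: [-0.172, -3.136, 0.0]
wrist_force: [-0.8, 0.2, 0.4]
opening: 0.087
gripper_force: 0.0
t 1.5 pos [0.4205 0.2664 0.2398] yaw -6.26 F [-0.8  0.2  0.4] op 0.087 gf 0.0
 turn first [-0.0002 -0.0013 -0.0044]  then shift [-0.0009  0.0022 -0.0002]
```

View pics/w1.png

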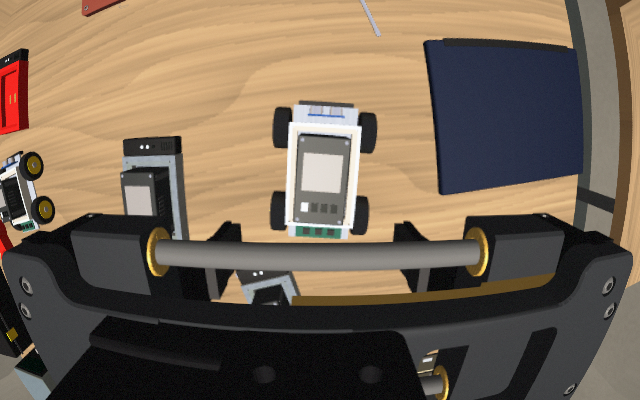

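The wrist view shows the large rover with its pack centred near (323,175), with tub corners around (288,122) to (352,228). I'll enlarge it for the corners.

Run:
```python
import cv2
i=cv2.imread("pics/w1.png")
cv2.imwrite("pics/w1c.png",cv2.resize(i[110:240,270:380],None,fx=4.5,fy=4.5,interpolation=cv2.INTER_CUBIC))
```

```text
(no output)
```

View pics/w1c.png

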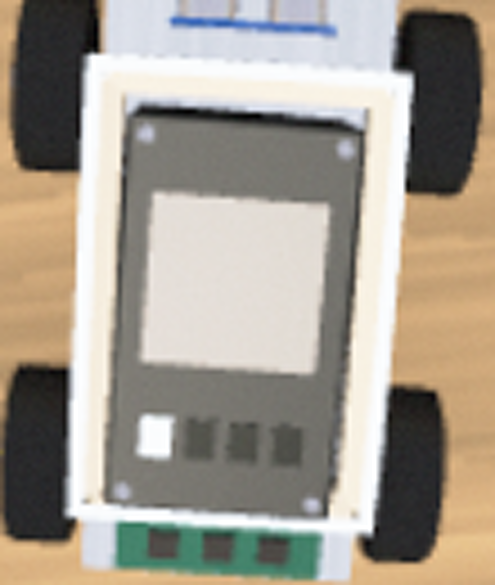

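Run:
```python
from h import *
n=np.load("pics/w1.npz")
for z,p in((.094,[(130,115),(365,130),(328,517),(105,503)]),(.06,[(88,55),(412,75),(373,533),(68,518)])):
    print(*rect(ray_wrist(np.array(p)/4.5+[270,110],z,n["p"],n["r"])[[2,3,0,1]]))
togo(.4217,.2685,.24,-6)
```

```text
[0.422  0.2716] -10.6 0.0977 0.0566
[0.4236 0.2729] -9.7 0.1277 0.0857
t 1.55 pos [0.4202 0.2672 0.24  ] yaw -6.14 F [-0.3 -0.1 -0. ] op 0.0871 gf 0.0
 turn first [ 0.     -0.0012 -0.0024]  then shift [-0.0013  0.0014 -0.    ]
```

```bash
python3 -m handwheel '[0,0,0,0,0,0.068,0,0.002,0,0,0,0, 0,0,0.02,0,0,0, 0,0,0.03,0,0,0,0,0,0.03,0,0,0]' >/dev/null; python3 -m handwheel '[0,0,0.02,0,0,0, 0,0,0,0,0,0,0,0,0,0,0,0]'
python3 - <<'E'
from h import *
togo(.422,.272,.066,-10.2)
E
```

```text
clock: 2.35
position: [0.4206, 0.2698, 0.1409]
eef_rot: [-0.273, -3.129, 0.0]
wrist_force: [0.5, 0.3, 0.7]
opening: 0.087
gripper_force: 0.0
t 2.35 pos [0.4206 0.2698 0.1409] yaw -9.97 F [0.5 0.3 0.7] op 0.087 gf 0.0
 turn first [-0.0002 -0.0005  0.0038]  then shift [-0.001   0.0024  0.0749]
```

```bash
python3 -m handwheel '[-0.001,0.0025,0.025,0,0,0, 0,0,0.025,0,0,0, 0,0,0.015,0,0,0,0,0,0.01,0,0,0, 0,0,0,0,0,0]' ; python3 -m handwheel '[0,0,0,0,0,0, 0,0,0,0,0,0,0,0,0,0,0,0,0,0,0,0,0,0,0,0,0,0,0,0]' 0 35;python3 -m handwheel '[0,0,0,0,0,0, 0,0,0,0,0,0,0,0,0,0,0,0]'
python3 - <<'E'
from h import *
togo(.6435,-.1591,.028,11.6)
E
```

```text
clock: 2.85
position: [0.4224, 0.2716, 0.0657]
eef_rot: [-0.275, -3.129, 0.0]
wrist_force: [-1.1, 0.4, -0.1]
opening: 0.0868
gripper_force: 0.0
clock: 3.35
position: [0.4228, 0.2712, 0.0662]
eef_rot: [0.276, 3.129, -0.0]
wrist_force: [-0.4, -1.8, 2.7]
opening: 0.056
gripper_force: 35.0
clock: 3.65
position: [0.4228, 0.2712, 0.0662]
eef_rot: [0.276, 3.129, -0.0]
wrist_force: [-1.4, -2.2, 5.1]
opening: 0.0553
gripper_force: 35.0
t 3.65 pos [0.4228 0.2712 0.0662] yaw -10.08 F [-1.4 -2.2  5.1] op 0.0553 gf 35.0
 turn first [-1.000e-04  5.000e-04 -3.613e-01]  then shift [-0.1297 -0.4659  0.0382]
```

```bash
python3 -m handwheel '[0,0,-0.01,0,0,0, 0,0,-0.025,0,0,0, 0,0,-0.03,0,0,0, 0,0,-0.025,0,0,0, 0,0,0,0,0,0]' ; python3 -m handwheel '[0,0,0,0,0,-0.12, 0,0,0,0,0,-0.12, 0,0,0,0,0,-0.12, 0,0,0,0,0,0]'
python3 - <<'E'
from h import *
togo(.6435,-.1591,.16,11.6)
E
```

```text
clock: 4.15
position: [0.425, 0.2728, 0.1604]
eef_rot: [0.275, 3.123, 0.006]
wrist_force: [1.1, 0.2, -0.3]
opening: 0.0054
gripper_force: 0.0
clock: 4.55
position: [0.4219, 0.2712, 0.1551]
eef_rot: [0.317, -3.124, 0.0]
wrist_force: [0.5, 0.2, -0.1]
opening: 0.0003
gripper_force: 0.0
t 4.55 pos [0.4219 0.2712 0.1551] yaw 11.59 F [ 0.5  0.2 -0.1] op 0.0003 gf 0.0
 turn first [-0.     -0.0011 -0.0002]  then shift [-0.1305 -0.4661 -0.0049]
```

Run:
```python
from h import *
snap("w2"); snap("s2","side")
a=cv2.imread("pics/w2.png")[90:260,220:420]; b=cv2.imread("pics/s2.png")[100:230,180:350]
f=lambda i:cv2.resize(i,(400,400*i.shape[0]//i.shape[1]),interpolation=cv2.INTER_CUBIC)
a,b=f(a),f(b); h=min(len(a),len(b)); cv2.imwrite("pics/c2.png",np.hstack([a[:h],b[:h]]))
```

```text
(no output)
```

View pics/c2.png

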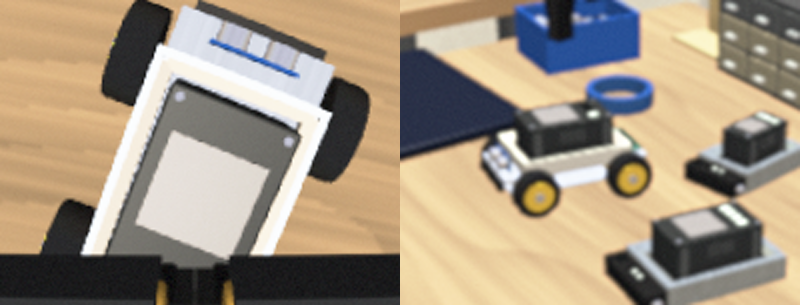

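The pack slipped and still sits down in the rover. I'll regrip deeper with 60 N and lift gently.

```bash
python3 -m handwheel '[0,0,0,0,0,0.12, 0,0,0,0,0,0.12, 0,0,0,0,0,0.121, 0,0,0,0,0,0,0,0,0,0,0,0]' 1 60; python3 -m handwheel '[0,0,0.025,0,0,0, 0,0,0.03,0,0,0, 0,0,0.02,0,0,0, 0,0,0.014,0,0,0,0,0,0,0,0,0]';python3 - <<'E'
from h import *
togo(.4225,.2714,.063,-10.1)
E
```

```text
clock: 5.15
position: [0.4224, 0.2713, 0.1556]
eef_rot: [-0.275, -3.129, 0.0]
wrist_force: [-0.6, 0.4, -1.1]
opening: 0.0327
gripper_force: 0.0
clock: 5.65
position: [0.4208, 0.2706, 0.0646]
eef_rot: [-0.276, -3.126, 0.003]
wrist_force: [0.0, -0.5, -0.4]
opening: 0.0724
gripper_force: 0.0
t 5.65 pos [0.4208 0.2706 0.0646] yaw -10.09 F [ 0.  -0.5 -0.4] op 0.0724 gf 0.0
 turn first [-0.0022 -0.0033  0.0002]  then shift [-0.0015  0.0011  0.0016]
```

```bash
python3 -m handwheel '[0,0,0.001,0,0,0, 0,0,0,0,0,0,0,0,0,0,0,0,0,0,0,0,0,0,0,0,0,0,0,0]' 0 60;python3 -m handwheel '[0,0,0,0,0,0, 0,0,0,0,0,0,0,0,0,0,0,0,0,0,0,0,0,0]'; python3 -m handwheel '[0,0,-0.002,0,0,0, 0,0,-0.003,0,0,0,0,0,-0.003,0,0,0,0,0,-0.003,0,0,0,0,0,0,0,0,0]'
```

```text
clock: 6.15
position: [0.4236, 0.2716, 0.0676]
eef_rot: [0.277, 3.127, 0.001]
wrist_force: [-1.2, -3.1, 9.5]
opening: 0.0483
gripper_force: 5.0
clock: 6.55
position: [0.4239, 0.2716, 0.0676]
eef_rot: [0.277, 3.126, 0.002]
wrist_force: [-0.1, -2.0, 7.3]
opening: 0.0167
gripper_force: 3.4
clock: 7.05
position: [0.4228, 0.2715, 0.0773]
eef_rot: [0.277, 3.129, 0.001]
wrist_force: [-0.1, 0.5, -0.3]
opening: 0.0004
gripper_force: 0.0
```

```bash
python3 -m handwheel '[0,0,-0.03,0,0,0,0,0,-0.03,0,0,0,0,0,-0.03,0,0,0,0,0,0,0,0,0,0,0,0,0,0,0]' 1 60
python3 - <<'E'
from h import *
snap("w3"); snap("s3","side")
a=cv2.imread("pics/w3.png")[90:400,180:460]; b=cv2.imread("pics/s3.png")[90:220,190:310]
f=lambda i,n:cv2.resize(i,(n,n*i.shape[0]//i.shape[1]),interpolation=cv2.INTER_CUBIC)
a,b=f(a,400),f(b,400); h=min(len(a),len(b)); cv2.imwrite("pics/c3.png",np.hstack([a[:h],b[:h]]))
E
```

```text
clock: 7.55
position: [0.4229, 0.2715, 0.1673]
eef_rot: [0.277, 3.128, 0.001]
wrist_force: [-0.9, -0.5, -1.1]
opening: 0.0324
gripper_force: 0.0
```

View pics/c3.png

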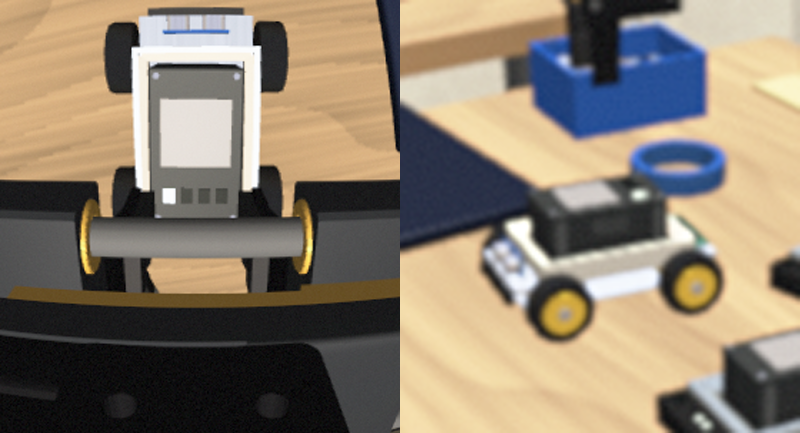

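Run:
```python
from h import *
c=robot.calibration("side");P=np.linalg.inv(c["pose"])
for p in [(.4229,.2715,.1673),(.4229,.2715+.016,.1673),(.4229,.2715-.016,.1673),(.4229,.2715,.194),(.422,.2716,.094),(.422,.2716,.068),(.372,.2716,.094),(.472,.2716,.094)]:
    q=P@np.r_[p,1]; u=np.array([c["fx"]*q[0]/q[2]+c["cx"],c["fy"]*q[1]/q[2]+c["cy"]]); print(p,u.round(1),"crop",((u-[190,90])*400/120+[400,0]).round())
```

```text
(0.4229, 0.2715, 0.1673) [248.5 120.9] crop [595. 103.]
(0.4229, 0.28750000000000003, 0.1673) [245.3 119.1] crop [584.  97.]
(0.4229, 0.2555, 0.1673) [251.7 122.7] crop [606. 109.]
(0.4229, 0.2715, 0.194) [248.1 111.1] crop [594.  70.]
(0.422, 0.2716, 0.094) [249.1 147. ] crop [597. 190.]
(0.422, 0.2716, 0.068) [249.4 155.9] crop [598. 220.]
(0.372, 0.2716, 0.094) [232.5 151.2] crop [542. 204.]
(0.472, 0.2716, 0.094) [264.9 142.9] crop [650. 176.]
```

The side view shows the real fingertips about 25 mm above the reported TCP; the fingers rested on the pack top (94 mm) at a reported z of 68 mm. I'll go about 26 mm deeper, with fingers open first, and watch the force.

```bash
python3 -m handwheel '[0,0,0.02,0,0,0,0,0,0.025,0,0,0,0,0,0.02,0,0,0,0,0,0,0,0,0,0,0,0,0,0,0]' 1 60;  python3 -m handwheel '[0,0,0,0,0,0,0,0,0,0,0,0,0,0,0.015,0,0,0,0,0,0.015,0,0,0,0,0,0.01,0,0,0]'; python3 -m handwheel '[0,0,0.007,0,0,0,0,0,0.005,0,0,0,0,0,0,0,0,0]'; python3 -m handwheel '[0,0,0.003,0,0,0,0,0,0.003,0,0,0,0,0,0,0,0,0]'
python3 - <<'E'
from h import *
togo(.4225,.2714,.042,-10.1)
E
```

```text
clock: 8.15
position: [0.4215, 0.2709, 0.1007]
eef_rot: [-0.277, -3.127, 0.002]
wrist_force: [0.6, -0.9, 1.1]
opening: 0.0801
gripper_force: 0.0
clock: 8.65
position: [0.4227, 0.2714, 0.0617]
eef_rot: [0.277, 3.129, 0.001]
wrist_force: [0.4, 0.3, -0.5]
opening: 0.0872
gripper_force: 0.0
clock: 8.95
position: [0.4222, 0.2712, 0.0494]
eef_rot: [-0.278, -3.129, 0.001]
wrist_force: [-0.4, -0.2, 0.9]
opening: 0.0865
gripper_force: 0.0
clock: 9.25
position: [0.4223, 0.2713, 0.0435]
eef_rot: [-0.277, -3.129, 0.0]
wrist_force: [-0.0, 0.5, 0.4]
opening: 0.0873
gripper_force: 0.0
t 9.25 pos [0.4223 0.2713 0.0435] yaw -10.13 F [-0.   0.5  0.4] op 0.0873 gf 0.0
 turn first [-0.0002 -0.0003 -0.0006]  then shift [-0.0002  0.0002  0.0015]
```

Go down 2 mm more, grip at 40 N, and lift slowly.

```bash
python3 -m handwheel '[0,0,0.002,0,0,0, 0,0,0,0,0,0,0,0,0,0,0,0,0,0,0,0,0,0,0,0,0,0,0,0]' 0 40;python3 -m handwheel '[0,0,0,0,0,0, 0,0,0,0,0,0,0,0,0,0,0,0,0,0,0,0,0,0]'; python3 -m handwheel '[0,0,-0.002,0,0,0, 0,0,-0.005,0,0,0,0,0,-0.008,0,0,0,0,0,-0.005,0,0,0,0,0,0,0,0,0]'
```

```text
clock: 9.75
position: [0.4225, 0.2713, 0.0418]
eef_rot: [0.278, 3.129, 0.0]
wrist_force: [-0.5, -0.2, -0.1]
opening: 0.0576
gripper_force: 40.0
clock: 10.15
position: [0.4225, 0.2713, 0.0418]
eef_rot: [0.278, 3.129, 0.0]
wrist_force: [-0.8, -0.2, 0.7]
opening: 0.0577
gripper_force: 40.0
clock: 10.65
position: [0.4234, 0.2717, 0.063]
eef_rot: [0.277, 3.127, 0.002]
wrist_force: [0.3, -0.6, -4.3]
opening: 0.0577
gripper_force: 40.0
```

Holding now: opening 57.7 mm and 4.3 N of weight. Reported TCP z equals the pack's underside height, which is convenient.

```bash
python3 -m handwheel '[0,0,-0.02,0,0,0, 0,0,-0.03,0,0,0,0,0,-0.03,0,0,0,0,0,0,0,0,-0.12,0,0,0,0,0,-0.12]';python3 -m handwheel '[0,0,0,0,0,-0.12, 0,0,0,0,0,0]'
python3 - <<'E'
from h import *
togo(.6435,-.1591,.14,11.6)
E
```

```text
clock: 11.15
position: [0.4234, 0.2717, 0.1433]
eef_rot: [-0.125, 3.136, 0.002]
wrist_force: [0.3, 0.6, -4.0]
opening: 0.0577
gripper_force: 40.0
clock: 11.35
position: [0.4223, 0.2712, 0.1417]
eef_rot: [0.315, -3.126, 0.0]
wrist_force: [-0.7, -0.7, -3.0]
opening: 0.0575
gripper_force: 40.0
t 11.35 pos [0.4223 0.2712 0.1417] yaw 11.52 F [-0.7 -0.7 -3. ] op 0.0575 gf 40.0
 turn first [-0.     -0.0001 -0.0013]  then shift [-0.1301 -0.466   0.0017]
```

```bash
python3 -m handwheel '[-0.005,-0.018,0,0,0,0, -0.01,-0.036,0,0,0,0,-0.01,-0.036,0,0,0,0,-0.01,-0.036,0,0,0,0,-0.01,-0.036,0,0,0,0]' >/dev/null;python3 -m handwheel '[-0.01,-0.036,0,0,0,0, -0.01,-0.036,0,0,0,0,-0.01,-0.036,0,0,0,0,-0.01,-0.036,0,0,0,0,-0.01,-0.036,0,0,0,0]' >/dev/null;python3 -m handwheel '[-0.01,-0.036,0,0,0,0, -0.01,-0.036,0,0,0,0,-0.01,-0.036,0,0,0,0,-0.005,-0.016,0,0,0,0,0,0,0,0,0,0]'
python3 - <<'E'
from h import *
togo(.6435,-.1591,.005,11.6); snap("w4")
E
```

```text
clock: 12.85
position: [0.6429, -0.1623, 0.141]
eef_rot: [0.304, -3.127, 0.001]
wrist_force: [0.4, 0.2, -3.9]
opening: 0.0574
gripper_force: 40.0
t 12.85 pos [ 0.6429 -0.1623  0.141 ] yaw 11.1 F [ 0.4  0.2 -3.9] op 0.0574 gf 40.0
 turn first [-0.0005 -0.0003 -0.0083]  then shift [-0.0012  0.003   0.136 ]
```

View pics/w4.png

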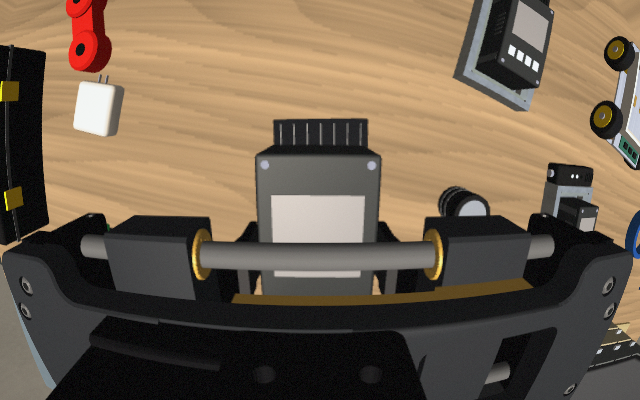

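The pack is held level and centred over the mat (mat edges at columns 274–368, pack at 256–381); the lens is clear at (465,203). Setting it down.

```bash
python3 -m handwheel '[-0.001,0.003,0.02,0,0,0, 0,0,0.03,0,0,0,0,0,0.03,0,0,0,0,0,0.025,0,0,0,0,0,0.01,0,0,0]' >/dev/null;python3 -m handwheel '[0,0,0.007,0,0,0, 0,0,0.005,0,0,0,0,0,0.004,0,0,0, 0,0,0,0,0,0]';python3 -m handwheel '[0,0,0.003,0,0,0, 0,0,0.002,0,0,0,0,0,0,0,0,0]'
```

```text
clock: 13.8
position: [0.6432, -0.1565, 0.0113]
eef_rot: [-0.313, 3.125, -0.001]
wrist_force: [1.1, 0.4, -4.0]
opening: 0.0577
gripper_force: 40.0
clock: 14.1
position: [0.6427, -0.1564, 0.0056]
eef_rot: [0.313, -3.126, -0.0]
wrist_force: [0.3, 0.2, -4.4]
opening: 0.058
gripper_force: 40.0
```

```bash
python3 -m handwheel '[0,0,0.001,0,0,0, 0,0,0.001,0,0,0,0,0,0,0,0,0]'; python3 -m handwheel '[0,0,0.001,0,0,0, 0,0,0,0,0,0]'
```

```text
clock: 14.4
position: [0.643, -0.1565, 0.0039]
eef_rot: [-0.314, 3.126, -0.0]
wrist_force: [-0.4, 0.3, -3.2]
opening: 0.0577
gripper_force: 40.0
clock: 14.6
position: [0.643, -0.1565, 0.0039]
eef_rot: [-0.314, 3.126, -0.0]
wrist_force: [-3.8, 1.3, 5.2]
opening: 0.0575
gripper_force: 40.0
```

```bash
python3 -m handwheel '[0,0,0,0,0,0, 0,0,0,0,0,0,0,0,0,0,0,0,0,0,0,0,0,0,0,0,0,0,0,0]' 1; python3 -m handwheel '[0,0,-0.02,0,0,0, 0,0,-0.03,0,0,0,0,0,-0.035,0,0,0,0,0,-0.035,0,0,0,0,0,-0.02,0,0,0]'; python3 -m handwheel '[0,0,0,0,0,0.1, 0,0,0,0,0,0.1,0,0,0,0,0,0.097,0,0,0,0,0,0]'
python3 - <<'E'
from h import *
togo(.4342,.0154,.14,-6.3)
E
```

```text
clock: 15.1
position: [0.6429, -0.1564, 0.0026]
eef_rot: [-0.314, 3.126, -0.0]
wrist_force: [-0.2, 1.1, 0.2]
opening: 0.0848
gripper_force: 0.0
clock: 15.6
position: [0.6444, -0.157, 0.1466]
eef_rot: [-0.313, 3.122, -0.003]
wrist_force: [0.9, 0.2, 0.9]
opening: 0.0869
gripper_force: 0.0
clock: 16.0
position: [0.6428, -0.1564, 0.1427]
eef_rot: [0.176, 3.137, -0.0]
wrist_force: [-0.2, -0.1, -1.0]
opening: 0.0869
gripper_force: 0.0
t 16.0 pos [ 0.6428 -0.1564  0.1427] yaw -6.41 F [-0.2 -0.1 -1. ] op 0.0869 gf 0.0
 turn first [-0.      0.     -0.0019]  then shift [0.2262 0.1479 0.0027]
```

```bash
python3 -m handwheel '[0.016,0.0105,-0.01,0,0,0, 0.032,0.021,-0.01,0,0,0,0.032,0.021,-0.01,0,0,0,0.032,0.021,-0.01,0,0,0,0.032,0.021,-0.01,0,0,0]' >/dev/null; python3 -m handwheel '[0.032,0.021,-0.005,0,0,0, 0.032,0.021,0,0,0,0,0.018,0.0115,0,0,0,0,0,0,0,0,0,0]'
cat >> h.py <<'E'
def plates(name,ztop,pw=None):   # light plates of packs in a wrist picture -> world centre, yaw, size
    n=np.load(f"pics/{name}.npz"); im=cv2.imread(f"pics/{name}.png"); hsv=cv2.cvtColor(im,cv2.COLOR_BGR2HSV)
    m=cv2.inRange(hsv,(0,0,150),(180,40,238)); m=cv2.morphologyEx(m,cv2.MORPH_OPEN,np.ones((3,3)))
    for c in cv2.findContours(m,cv2.RETR_EXTERNAL,cv2.CHAIN_APPROX_NONE)[0]:
        if cv2.contourArea(c)<300: continue
        w=ray_wrist(c[:,0],ztop,n["p"],n["r"])[:,:2]; (ctr,(a,b),ang)=cv2.minAreaRect((w*1000).astype(np.float32))
        print(c[:,0].mean(0).round(),"world",np.round(ctr,1),"size",round(a,1),round(b,1),"yaw",round((ang+45)%90-45,1))
E
python3 - <<'E'
from h import *
togo(.4342,.0154,.14,-6.3); snap("w5"); plates("w5",.064); plates("w1",.094)
E
```

```text
clock: 16.9
position: [0.4332, 0.0171, 0.1979]
eef_rot: [0.167, 3.137, 0.0]
wrist_force: [0.3, 0.4, -0.2]
opening: 0.087
gripper_force: 0.0
t 16.9 pos [0.4332 0.0171 0.1979] yaw -6.08 F [ 0.3  0.4 -0.2] op 0.087 gf 0.0
 turn first [0.0003 0.0005 0.0036]  then shift [-0.0012 -0.0016  0.0579]
[ 60. 176.] world [ 381.3 -334.2] size 33.0 33.0 yaw 4.3
[317. 174.] world [424.8  18.4] size 42.3 42.0 yaw -6.9
[316. 174.] world [428.6  17.8] size 84.8 122.5 yaw -7.6
[521. 156.] world [422.2 269.1] size 78.7 120.3 yaw -9.7
[514.  96.] world [349.5 267.4] size 73.1 18.7 yaw -9.9
[ 32. 385.] world [ 883.9 -566.3] size 102.5 171.0 yaw 18.8
[269. 288.] world [555.8 190.4] size 35.6 65.0 yaw 9.8
[138. 200.] world [418.7  39.7] size 39.4 37.2 yaw -7.0
[162. 185.] world [417.6  59.6] size 78.5 104.4 yaw -7.4
[321. 172.] world [412.  272.5] size 44.1 43.3 yaw -10.0
[325. 115.] world [349.6 283.4] size 68.9 19.0 yaw -9.5
```

```bash
python3 -m handwheel '[0,0,0.02,0,0,0.015, 0,0,0.03,0,0,0,0,0,0.035,0,0,0,0,0,0.03,0,0,0,0,0,0.025,0,0,0]' >/dev/null;python3 -m handwheel '[0,0,0.02,0,0,0, 0,0,0.012,0,0,0,0,0,0.007,0,0,0,0,0,0.004,0,0,0,0,0,0,0,0,0]'
python3 - <<'E'
from h import *
togo(.4337,.017,.012,-7)
E
```

```text
clock: 17.95
position: [0.4351, 0.0155, 0.0149]
eef_rot: [0.199, 3.135, -0.0]
wrist_force: [-0.2, 0.2, -0.4]
opening: 0.0871
gripper_force: 0.0
t 17.95 pos [0.4351 0.0155 0.0149] yaw -7.25 F [-0.2  0.2 -0.4] op 0.0871 gf 0.0
 turn first [-0.0001  0.0003 -0.0042]  then shift [0.0016 0.0013 0.0029]
```

```bash
python3 -m handwheel '[0.001,0.001,0.003,0,0,0, 0,0,0,0,0,0]'; python3 -m handwheel '[0,0,0,0,0,0, 0,0,0,0,0,0,0,0,0,0,0,0,0,0,0,0,0,0,0,0,0,0,0,0]' 0 40;python3 -m handwheel '[0,0,0,0,0,0, 0,0,0,0,0,0,0,0,0,0,0,0]'; python3 -m handwheel '[0,0,-0.002,0,0,0, 0,0,-0.005,0,0,0,0,0,-0.01,0,0,0,0,0,-0.02,0,0,0,0,0,-0.03,0,0,0]'; python3 -m handwheel '[0,0,-0.03,0,0,0, 0,0,-0.025,0,0,0,0,0,-0.01,0,0,0.053,0,0,0,0,0,0]'
python3 - <<'E'
from h import *
togo(.4228,.272,.14,-10.1)
E
```

```text
clock: 18.15
position: [0.4341, 0.0169, 0.0121]
eef_rot: [0.199, 3.134, -0.0]
wrist_force: [0.1, -0.8, 1.0]
opening: 0.087
gripper_force: 0.0
clock: 18.65
position: [0.4338, 0.0168, 0.0119]
eef_rot: [0.199, 3.135, -0.0]
wrist_force: [-0.3, -0.7, 1.0]
opening: 0.0579
gripper_force: 40.0
clock: 18.95
position: [0.4338, 0.0167, 0.0118]
eef_rot: [0.199, 3.135, -0.0]
wrist_force: [-0.4, -0.2, 1.2]
opening: 0.0573
gripper_force: 40.0
clock: 19.45
position: [0.4318, 0.0171, 0.0783]
eef_rot: [-0.199, -3.131, -0.001]
wrist_force: [0.6, 0.1, -5.0]
opening: 0.0576
gripper_force: 40.0
clock: 19.85
position: [0.4353, 0.0166, 0.1464]
eef_rot: [0.286, 3.124, -0.0]
wrist_force: [0.2, -0.0, -5.5]
opening: 0.0579
gripper_force: 40.0
t 19.85 pos [0.4353 0.0166 0.1464] yaw -10.47 F [ 0.2 -0.  -5.5] op 0.0579 gf 40.0
 turn first [ 0.0002  0.0045 -0.0061]  then shift [0.0571 0.2492 0.0064]
```

```bash
python3 -m handwheel '[0.004,0.0178,0,0,0,0, 0.0082,0.0356,0,0,0,0,0.0082,0.0356,0,0,0,0,0.0082,0.0356,0,0,0,0,0.0082,0.0356,0,0,0,0]' >/dev/null; python3 -m handwheel '[0.0082,0.0356,0,0,0,0,0.0082,0.0356,0,0,0,0,0.004,0.0178,0,0,0,0, 0,0,0,0,0,0,0,0,0,0,0,0]'
python3 - <<'E'
from h import *
togo(.4228,.272,.06,-10.1); s=snap("w6")
E
```

```text
clock: 20.85
position: [0.4217, 0.2719, 0.1426]
eef_rot: [-0.282, -3.127, 0.003]
wrist_force: [0.2, 0.3, -4.1]
opening: 0.0576
gripper_force: 40.0
t 20.85 pos [0.4217 0.2719 0.1426] yaw -10.31 F [ 0.2  0.3 -4.1] op 0.0576 gf 40.0
 turn first [-0.0017 -0.0017 -0.0036]  then shift [-0.0011  0.0003  0.0826]
```

```bash
python3 -m handwheel '[-0.001,0,0.02,0,0,-0.003, 0,0,0.03,0,0,0,0,0,0.02,0,0,0,0,0,0.01,0,0,0,0,0,0,0,0,0]'; python3 -m handwheel '[0,0,0.004,0,0,0, 0,0,0.004,0,0,0,0,0,0,0,0,0]';python3 -m handwheel '[0,0,0.004,0,0,0, 0,0,0.003,0,0,0,0,0,0,0,0,0]'
```

```text
clock: 21.4
position: [0.4224, 0.2706, 0.0621]
eef_rot: [-0.282, -3.126, 0.003]
wrist_force: [-0.8, 0.9, -4.4]
opening: 0.0579
gripper_force: 40.0
clock: 21.7
position: [0.4239, 0.2721, 0.0561]
eef_rot: [0.281, 3.128, 0.0]
wrist_force: [0.2, 1.0, -4.6]
opening: 0.0577
gripper_force: 40.0
clock: 22.0
position: [0.4232, 0.272, 0.0482]
eef_rot: [-0.281, -3.128, 0.001]
wrist_force: [-0.1, -0.2, -4.8]
opening: 0.0576
gripper_force: 40.0
```

Entering freely.

```bash
python3 -m handwheel '[0,0,0.003,0,0,0, 0,0,0.002,0,0,0,0,0,0,0,0,0]'; python3 -m handwheel '[0,0,0.001,0,0,0,0,0,0.001,0,0,0,0,0,0,0,0,0]'
```

```text
clock: 22.3
position: [0.4233, 0.2719, 0.0433]
eef_rot: [-0.281, -3.128, 0.001]
wrist_force: [-0.8, 0.2, -5.2]
opening: 0.0577
gripper_force: 40.0
clock: 22.6
position: [0.4238, 0.2721, 0.0419]
eef_rot: [0.281, 3.129, 0.0]
wrist_force: [-0.1, -0.0, -3.1]
opening: 0.0575
gripper_force: 40.0
```

```bash
python3 -m handwheel '[0,0,0.001,0,0,0,0,0,0,0,0,0]'; python3 -m handwheel '[0,0,0,0,0,0, 0,0,0,0,0,0,0,0,0,0,0,0,0,0,0,0,0,0,0,0,0,0,0,0]' 1; python3 -m handwheel '[0,0,-0.02,0,0,0, 0,0,-0.03,0,0,0,0,0,-0.03,0,0,0,0,0,-0.02,0,0,0,0,0,0,0,0,-0.12]'; python3 -m handwheel '[0,0,0,0,0,-0.12, 0,0,0,0,0,-0.12,0,0,0,0,0,0]'
python3 - <<'E'
from h import *
togo(.643,-.1565,.14,11.4); snap("w7"); plates("w7",.094)
E
```

```text
clock: 22.8
position: [0.4238, 0.2721, 0.0418]
eef_rot: [0.281, 3.129, -0.0]
wrist_force: [-4.7, -2.7, 6.1]
opening: 0.0577
gripper_force: 40.0
clock: 23.3
position: [0.4238, 0.2721, 0.0408]
eef_rot: [0.281, 3.129, 0.0]
wrist_force: [-0.4, -0.3, -0.9]
opening: 0.085
gripper_force: 0.0
clock: 23.8
position: [0.4261, 0.2732, 0.1446]
eef_rot: [0.081, 3.134, 0.005]
wrist_force: [-0.5, -0.3, 0.8]
opening: 0.0871
gripper_force: 0.0
clock: 24.1
position: [0.4236, 0.2721, 0.1407]
eef_rot: [-0.312, 3.126, 0.0]
wrist_force: [-0.7, 0.6, -0.0]
opening: 0.0871
gripper_force: 0.0
t 24.1 pos [0.4236 0.2721 0.1407] yaw 11.4 F [-0.7  0.6 -0. ] op 0.0871 gf 0.0
 turn first [-0.      0.0001  0.0001]  then shift [-0.1303 -0.4635  0.0007]
[321. 194.] world [414.9 273.9] size 43.5 42.7 yaw -10.5
[307. 163.] world [411.1 269.2] size 55.6 88.5 yaw -9.8
[104. 153.] world [418.4  69.3] size 73.5 106.4 yaw -7.7
[346. 115.] world [350.3 280.2] size 65.6 18.1 yaw -9.8
```

```bash
python3 -m handwheel '[-0.005,-0.018,0,0,0,0, -0.01,-0.036,0,0,0,0,-0.01,-0.036,0,0,0,0,-0.01,-0.036,0,0,0,0,-0.01,-0.036,0,0,0,0]' >/dev/null;python3 -m handwheel '[-0.01,-0.036,0,0,0,0, -0.01,-0.036,0,0,0,0,-0.01,-0.036,0,0,0,0,-0.01,-0.036,0,0,0,0,-0.01,-0.036,0,0,0,0]' >/dev/null;python3 -m handwheel '[-0.01,-0.036,0,0,0,0, -0.01,-0.036,0,0,0,0,-0.01,-0.036,0,0,0,0,-0.005,-0.0135,0.02,0,0,0,0,0,0.03,0,0,0]' >/dev/null;python3 -m handwheel '[0,0,0.03,0,0,0,0,0,0.02,0,0,0,0,0,0.015,0,0,0,0,0,0.01,0,0,0,0,0,0,0,0,0]'
python3 - <<'E'
from h import *
togo(.643,-.1565,.004,11.4)
E
```

```text
clock: 26.15
position: [0.6414, -0.1564, 0.0143]
eef_rot: [0.309, -3.124, -0.002]
wrist_force: [-0.1, 0.6, -1.0]
opening: 0.0871
gripper_force: 0.0
t 26.15 pos [ 0.6414 -0.1564  0.0143] yaw 11.29 F [-0.1  0.6 -1. ] op 0.0871 gf 0.0
 turn first [ 0.0012 -0.0019 -0.0019]  then shift [-0.0016 -0.0004  0.0103]
```

Then turn to yaw -7.2 (turn +0.31) and carry it to the large charger well (.4342,.0162).

```bash
python3 -m handwheel '[-0.001,0,0.006,0,0,0,0,0,0.003,0,0,0,0,0,0,0,0,0]'; python3 -m handwheel '[0,0,0,0,0,0, 0,0,0,0,0,0,0,0,0,0,0,0,0,0,0,0,0,0,0,0,0,0,0,0]' 0 40;python3 -m handwheel '[0,0,0,0,0,0, 0,0,0,0,0,0,0,0,0,0,0,0]'; python3 -m handwheel '[0,0,-0.002,0,0,0, 0,0,-0.005,0,0,0,0,0,-0.01,0,0,0,0,0,-0.02,0,0,0,0,0,-0.03,0,0,0]'; python3 -m handwheel '[0,0,-0.03,0,0,0.1, 0,0,-0.01,0,0,0.1,0,0,0,0,0,0.11,0,0,0,0,0,0]'
python3 - <<'E'
from h import *
togo(.4342,.0165,.1,-7.2)
E
```

```text
clock: 26.45
position: [0.6435, -0.1566, 0.007]
eef_rot: [-0.31, 3.126, -0.0]
wrist_force: [-0.2, 0.2, -0.7]
opening: 0.0871
gripper_force: 0.0
clock: 26.95
position: [0.6433, -0.1566, 0.0069]
eef_rot: [-0.31, 3.126, 0.0]
wrist_force: [0.4, 0.7, -0.1]
opening: 0.0578
gripper_force: 40.0
clock: 27.25
position: [0.6433, -0.1566, 0.0069]
eef_rot: [-0.31, 3.126, -0.0]
wrist_force: [-1.3, 0.0, 2.3]
opening: 0.0574
gripper_force: 40.0
clock: 27.75
position: [0.6414, -0.156, 0.0726]
eef_rot: [0.31, -3.122, -0.003]
wrist_force: [0.4, -0.0, -4.5]
opening: 0.0578
gripper_force: 40.0
clock: 28.15
position: [0.6436, -0.1568, 0.1151]
eef_rot: [0.2, 3.134, -0.001]
wrist_force: [-0.8, -0.6, -4.5]
opening: 0.0576
gripper_force: 40.0
t 28.15 pos [ 0.6436 -0.1568  0.1151] yaw -7.32 F [-0.8 -0.6 -4.5] op 0.0576 gf 40.0
 turn first [-0.0003  0.0015 -0.002 ]  then shift [0.2295 0.1457 0.0151]
```

```bash
python3 -m handwheel '[0.016,0.0105,0,0,0,0, 0.032,0.021,0,0,0,0,0.032,0.021,0,0,0,0,0.032,0.021,0,0,0,0,0.032,0.021,0,0,0,0]' >/dev/null; python3 -m handwheel '[0.032,0.021,0,0,0,0, 0.032,0.021,0,0,0,0,0.021,0.009,0,0,0,0,0,0,0.01,0,0,0,0,0,0,0,0,0]'
python3 - <<'E'
from h import *
togo(.4342,.0165,.035,-7.2)
E
```

```text
clock: 29.15
position: [0.4335, 0.0169, 0.1027]
eef_rot: [-0.194, -3.134, 0.0]
wrist_force: [1.1, -0.6, -4.4]
opening: 0.058
gripper_force: 40.0
t 29.15 pos [0.4335 0.0169 0.1027] yaw -7.09 F [ 1.1 -0.6 -4.4] op 0.058 gf 40.0
 turn first [-0.0002 -0.0012  0.0018]  then shift [-0.0008 -0.0003  0.0677]
```

```bash
python3 -m handwheel '[0,0,0.02,0,0,0.002, 0,0,0.03,0,0,0,0,0,0.015,0,0,0,0,0,0.005,0,0,0,0,0,0,0,0,0]'; python3 -m handwheel '[0,0,0.004,0,0,0, 0,0,0.004,0,0,0,0,0,0,0,0,0]';python3 -m handwheel '[0,0,0.004,0,0,0, 0,0,0.003,0,0,0,0,0,0,0,0,0]'; python3 -m handwheel '[0,0,0.001,0,0,0,0,0,0.001,0,0,0,0,0,0,0,0,0]'
```

```text
clock: 29.65
position: [0.4344, 0.0162, 0.0332]
eef_rot: [-0.202, -3.133, -0.0]
wrist_force: [-0.5, 0.3, -3.8]
opening: 0.0576
gripper_force: 40.0
clock: 29.95
position: [0.4346, 0.0166, 0.0258]
eef_rot: [0.202, 3.135, -0.0]
wrist_force: [0.1, -0.2, -4.1]
opening: 0.0576
gripper_force: 40.0
clock: 30.25
position: [0.434, 0.0167, 0.0183]
eef_rot: [-0.202, -3.134, -0.0]
wrist_force: [-0.5, 0.1, -3.2]
opening: 0.0577
gripper_force: 40.0
clock: 30.55
position: [0.4344, 0.0167, 0.0167]
eef_rot: [-0.202, -3.135, 0.0]
wrist_force: [0.1, -0.0, -4.0]
opening: 0.0575
gripper_force: 40.0
```

```bash
python3 -m handwheel '[0,0,0.001,0,0,0,0,0,0.001,0,0,0,0,0,0,0,0,0]'; python3 -m handwheel '[0,0,0.001,0,0,0,0,0,0,0,0,0]'
```

```text
clock: 30.85
position: [0.4346, 0.0166, 0.0148]
eef_rot: [0.202, 3.135, -0.0]
wrist_force: [-1.3, 0.1, -2.3]
opening: 0.0576
gripper_force: 40.0
clock: 31.05
position: [0.4346, 0.0166, 0.0148]
eef_rot: [-0.202, -3.135, 0.0]
wrist_force: [-6.1, 0.3, 8.3]
opening: 0.0578
gripper_force: 40.0
```

```bash
python3 -m handwheel '[0,0,0,0,0,0, 0,0,0,0,0,0,0,0,0,0,0,0,0,0,0,0,0,0,0,0,0,0,0,0]' 1; python3 -m handwheel '[0,0,-0.02,0,0,0, 0,0,-0.03,0,0,0,0,0,-0.04,0,0,0,0,0,-0.04,0,0,0,0,0,-0.04,0,0,-0.08]'; python3 -m handwheel '[0,0,-0.02,0,0,-0.08, 0,0,0,0,0,0,0,0,0,0,0,0]'
python3 - <<'E'
from h import *
plates("w5",.094)
snap("w8"); plates("w8",.064)
togo(.387,-.306,.2,2.4)
E
```

```text
clock: 31.55
position: [0.4345, 0.0166, 0.0137]
eef_rot: [0.202, 3.135, -0.0]
wrist_force: [-0.1, 0.5, -0.2]
opening: 0.0848
gripper_force: 0.0
clock: 32.05
position: [0.4341, 0.0167, 0.1852]
eef_rot: [-0.069, -3.141, -0.0]
wrist_force: [0.9, -0.3, 0.8]
opening: 0.0874
gripper_force: 0.0
clock: 32.35
position: [0.4344, 0.0167, 0.2033]
eef_rot: [-0.058, 3.141, 0.0]
wrist_force: [-0.0, -0.5, -0.1]
opening: 0.087
gripper_force: 0.0
[ 60. 176.] world [ 380.  -300.9] size 30.0 30.0 yaw 4.3
[317. 174.] world [419.5  18.9] size 38.4 38.1 yaw -6.9
[316. 174.] world [422.9  18.4] size 76.9 111.1 yaw -7.6
[521. 156.] world [417.1 246.2] size 71.4 109.1 yaw -9.7
[514.  96.] world [351.2 244.8] size 66.2 17.0 yaw -9.9
[535. 181.] world [419.9 300.5] size 46.7 45.5 yaw -10.9
[ 63. 138.] world [ 381.1 -332.6] size 33.1 33.2 yaw 4.5
[317. 174.] world [429.   16.8] size 85.3 122.6 yaw -7.5
[519. 124.] world [349.2 267.6] size 74.8 19.3 yaw -8.7
t 32.4 pos [0.4337 0.0168 0.2024] yaw 2.13 F [-0.1 -0.2 -0.6] op 0.0866 gf 0.0
 turn first [ 0.0003 -0.0018 -0.0046]  then shift [ 0.0602 -0.3205  0.0024]
```

```bash
python3 -m handwheel '[0.003,-0.018,0,0,0,-0.038, 0.0055,-0.0356,0,0,0,0,0.0055,-0.0356,0,0,0,0,0.0055,-0.0356,0,0,0,0,0.0055,-0.0356,0,0,0,0]' >/dev/null; python3 -m handwheel '[0.0055,-0.0356,0,0,0,0,0.0055,-0.0356,0,0,0,0,0.0055,-0.0356,0,0,0,0,0.0055,-0.0356,0,0,0,0,0.003,-0.018,0,0,0,0]' >/dev/null;  python3 -m handwheel '[0,0,0,0,0,0,0,0,0,0,0,0]'
python3 - <<'E'
from h import *
togo(.387,-.306,.042,4.4)
snap("w9"); plates("w9",.094); plates("w9",.06)
i=cv2.imread("pics/w9.png")
cv2.imwrite("pics/w9c.png",cv2.resize(i[80:240,240:400],None,fx=3.5,fy=3.5,interpolation=cv2.INTER_CUBIC))
E
```

```text
clock: 33.6
position: [0.4085, -0.3059, 0.2023]
eef_rot: [0.122, -3.138, -0.004]
wrist_force: [-0.8, 0.5, 0.5]
opening: 0.0869
gripper_force: 0.0
t 33.6 pos [ 0.4085 -0.3059  0.2023] yaw 4.44 F [-0.8  0.5  0.5] op 0.0869 gf 0.0
 turn first [ 0.0026 -0.0015  0.0006]  then shift [0.0215 0.0016 0.1603]
[323. 159.] world [ 380.  -301.7] size 30.3 31.1 yaw 4.5
[322. 154.] world [ 381.2 -303.3] size 84.6 56.5 yaw 4.5
[321. 104.] world [ 326.7 -307.8] size 17.6 55.1 yaw 4.6
[323. 159.] world [ 384.3 -300.5] size 33.7 34.7 yaw 4.5
[322. 154.] world [ 385.7 -302.4] size 94.3 62.9 yaw 4.5
[321. 104.] world [ 324.9 -307.4] size 19.6 61.4 yaw 4.6
```

View pics/w9c.png

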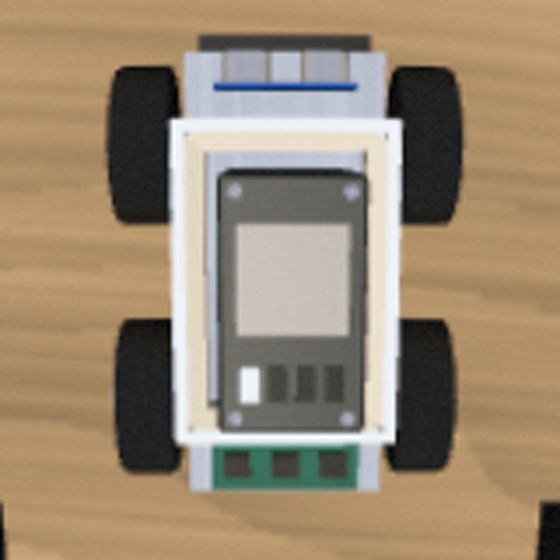

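The small rover's flat pack spans crop (220,172)–(364,432), and the tub spans (170,120)–(403,443).

Run:
```python
from h import *
n=np.load("pics/w9.npz")
for z,p in((.094,[(220,172),(365,172),(364,432),(221,432)]),(.06,[(170,120),(403,120),(394,443),(176,443)])):
    print(*rect(ray_wrist(np.array(p)/3.5+[240,80],z,n["p"],n["r"])[[2,3,0,1]]))
togo(.3855,-.3015,.2,4.5)
```

```text
[ 0.3871 -0.3005] 4.6 0.0733 0.0401
[ 0.3862 -0.3018] 4.3 0.1014 0.07
t 33.65 pos [ 0.4088 -0.3056  0.2027] yaw 4.5 F [-0.1  0.9  0.4] op 0.0875 gf 0.0
 turn first [ 0.0021 -0.001   0.    ]  then shift [0.0229 0.0059 0.0027]
```

```bash
python3 -m handwheel '[0.0215,0.0055,0.01,0,0,0, 0,0,0.03,0,0,0,0,0,0.04,0,0,0,0,0,0.03,0,0,0,0,0,0.02,0,0,0]' >/dev/null; python3 -m handwheel '[0,0,0.012,0,0,0,0,0,0.008,0,0,0,0,0,0.007,0,0,0,0,0,0.001,0,0,0,0,0,0,0,0,0]';python3 - <<'E'
from h import *
togo(.387,-.301,.042,4.5)
E
```

```text
clock: 34.65
position: [0.3876, -0.3035, 0.0463]
eef_rot: [-0.124, 3.139, -0.001]
wrist_force: [-0.7, -0.8, -0.2]
opening: 0.0871
gripper_force: 0.0
t 34.65 pos [ 0.3876 -0.3035  0.0463] yaw 4.51 F [-0.7 -0.8 -0.2] op 0.0871 gf 0.0
 turn first [-0.0007  0.0006  0.0001]  then shift [0.0004 0.0026 0.0043]
```

```bash
python3 -m handwheel '[0,0.0025,0.004,0,0,0, 0,0,0,0,0,0]'; python3 -m handwheel '[0,0,0,0,0,0, 0,0,0,0,0,0,0,0,0,0,0,0,0,0,0,0,0,0,0,0,0,0,0,0]' 0 40;python3 -m handwheel '[0,0,0,0,0,0, 0,0,0,0,0,0,0,0,0,0,0,0,0,0,0,0,0,0]'; python3 -m handwheel '[0,0,-0.002,0,0,0, 0,0,-0.005,0,0,0,0,0,-0.01,0,0,0,0,0,-0.02,0,0,0,0,0,-0.03,0,0,0]'; python3 -m handwheel '[0,0,-0.025,0,0,0, 0,0,-0.01,0,0,-0.092,0,0,0,0,0,0,0,0,0,0,0,0]'
python3 - <<'E'
from h import *
togo(.643,-.158,.14,10)
E
```

```text
clock: 34.85
position: [0.387, -0.3005, 0.0417]
eef_rot: [-0.123, 3.139, 0.0]
wrist_force: [1.3, 0.0, 0.6]
opening: 0.087
gripper_force: 0.0
clock: 35.35
position: [0.387, -0.3008, 0.0418]
eef_rot: [-0.123, 3.139, -0.0]
wrist_force: [-0.4, 0.5, -0.4]
opening: 0.0549
gripper_force: 0.0
clock: 35.75
position: [0.387, -0.3008, 0.0418]
eef_rot: [-0.123, 3.139, -0.0]
wrist_force: [0.0, -0.6, 0.7]
opening: 0.0415
gripper_force: 40.0
clock: 36.25
position: [0.3859, -0.2995, 0.1084]
eef_rot: [0.123, -3.137, -0.004]
wrist_force: [0.5, -1.4, -1.8]
opening: 0.0417
gripper_force: 40.0
clock: 36.65
position: [0.3869, -0.3006, 0.1438]
eef_rot: [-0.271, 3.13, -0.0]
wrist_force: [-0.1, 0.1, -2.9]
opening: 0.0417
gripper_force: 40.0
t 36.65 pos [ 0.3869 -0.3006  0.1438] yaw 9.89 F [-0.1  0.1 -2.9] op 0.0417 gf 40.0
 turn first [-0.0002  0.0001 -0.0018]  then shift [-0.277   0.096   0.0038]
```

```bash
python3 -m handwheel '[-0.0175,0.006,0,0,0,0,-0.0346,0.012,0,0,0,0,-0.0346,0.012,0,0,0,0,-0.0346,0.012,0,0,0,0,-0.0346,0.012,0,0,0,0]' >/dev/null; python3 -m handwheel '[-0.0346,0.012,0,0,0,0,-0.0346,0.012,0,0,0,0,-0.0346,0.012,0,0,0,0,-0.0175,0.006,0.01,0,0,0,0,0,0.03,0,0,0]' > /dev/null; python3 -m handwheel '[0,0,0.035,0,0,0,0,0,0.03,0,0,0,0,0,0.015,0,0,0,0,0,0.007,0,0,0,0,0,0,0,0,0]'
python3 - <<'E'
from h import *
togo(.643,-.158,.004,10)
E
```

```text
clock: 38.15
position: [0.6426, -0.1578, 0.0158]
eef_rot: [0.273, -3.128, -0.001]
wrist_force: [-0.5, 0.8, -2.0]
opening: 0.0416
gripper_force: 40.0
t 38.15 pos [ 0.6426 -0.1578  0.0158] yaw 9.98 F [-0.5  0.8 -2. ] op 0.0416 gf 40.0
 turn first [ 0.0009 -0.0015 -0.0003]  then shift [-0.0003 -0.0003  0.0118]
```

```bash
python3 -m handwheel '[0,0,0.005,0,0,0,0,0,0.003,0,0,0,0,0,0.002,0,0,0,0,0,0,0,0,0]';python3 -m handwheel '[0,0,0.001,0,0,0,0,0,0.001,0,0,0,0,0,0,0,0,0,0,0,0,0,0,0]'
```

```text
clock: 38.55
position: [0.6434, -0.158, 0.0071]
eef_rot: [-0.274, 3.129, -0.0]
wrist_force: [1.2, -0.1, -2.4]
opening: 0.0416
gripper_force: 40.0
clock: 38.95
position: [0.6433, -0.1579, 0.0047]
eef_rot: [0.274, -3.13, 0.0]
wrist_force: [-0.5, -0.1, -2.6]
opening: 0.042
gripper_force: 40.0
```

```bash
python3 -m handwheel '[0,0,0.001,0,0,0,0,0,0,0,0,0]';python3 -m handwheel '[0,0,0.001,0,0,0,0,0,0,0,0,0]'
```

```text
clock: 39.15
position: [0.6434, -0.158, 0.0038]
eef_rot: [-0.274, 3.129, -0.0]
wrist_force: [0.1, -0.8, -1.5]
opening: 0.0414
gripper_force: 40.0
clock: 39.35
position: [0.6435, -0.1581, 0.0038]
eef_rot: [-0.274, 3.129, -0.0]
wrist_force: [-3.3, 1.0, 4.3]
opening: 0.0417
gripper_force: 40.0
```

```bash
python3 -m handwheel '[0,0,0,0,0,0, 0,0,0,0,0,0,0,0,0,0,0,0,0,0,0,0,0,0,0,0,0,0,0,0]' 1; python3 -m handwheel '[0,0,-0.02,0,0,0, 0,0,-0.03,0,0,0,0,0,-0.04,0,0,0,0,0,-0.04,0,0,0,0,0,-0.04,0,0,0]' >/dev/null; python3 -m handwheel '[-0.0023,0.0185,-0.02,0,0,0,-0.0046,0.0369,0,0,0,0,-0.0046,0.0369,0,0,0,0,-0.0046,0.0369,0,0,0,0,-0.0046,0.0369,0,0,0,0]' >/dev/null;  python3 -m handwheel '[-0.0046,0.0369,0,0,0,0,-0.0046,0.0369,0,0,0,0,-0.0046,0.0369,0,0,0,0,-0.0046,0.0369,0,0,0,0,-0.0023,0.0185,0,0,0,0]' >/dev/null; python3 -m handwheel '[0,0,0,0,0,0,0,0,0,0,0,0]'
python3 - <<'E'
from h import *
snap("w10"); plates("w10",.064)
togo(.6265,.176,.012,10)
E
```

```text
clock: 39.85
position: [0.6432, -0.1579, 0.0026]
eef_rot: [0.274, -3.129, -0.0]
wrist_force: [0.5, 0.4, 0.5]
opening: 0.0738
gripper_force: 0.0
clock: 41.55
position: [0.6263, 0.1759, 0.1926]
eef_rot: [0.275, -3.129, 0.001]
wrist_force: [0.1, 0.2, -0.5]
opening: 0.087
gripper_force: 0.0
[163. 164.] world [633.1   1.7] size 29.7 30.8 yaw 7.4
[320. 178.] world [621.6 178.7] size 97.7 70.3 yaw 10.1
[203.  49.] world [500.6  25.3] size 24.7 84.1 yaw 1.1
[452.  10.] world [400.8 285.5] size 46.2 43.8 yaw -11.1
[414.  47.] world [448.9 264.9] size 81.7 70.9 yaw -9.7
t 41.6 pos [0.6264 0.1753 0.1926] yaw 10.0 F [ 0.2  0.  -1.3] op 0.0872 gf 0.0
 turn first [-0.0008 -0.0003 -0.0001]  then shift [-0.0002  0.0007  0.1806]
```

Run:
```python
from h import *
plates("w10",.03)
i=cv2.imread("pics/w10.png")
cv2.imwrite("pics/w10c.png",cv2.resize(i[90:250,240:400],None,fx=3.5,fy=3.5,interpolation=cv2.INTER_CUBIC))
```

```text
[163. 164.] world [640.9 -15.7] size 32.9 34.1 yaw 7.4
[320. 178.] world [628.1 180.3] size 108.2 77.9 yaw 10.1
[203.  49.] world [494.2  10.3] size 27.4 93.1 yaw 1.1
[452.  10.] world [383.6 298.4] size 51.2 48.5 yaw -11.1
[414.  47.] world [436.9 275.6] size 90.4 78.5 yaw -9.7
```

View pics/w10c.png

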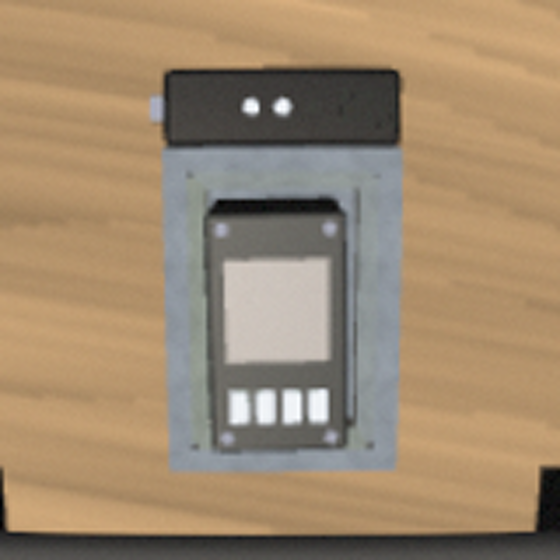

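The small charger body spans crop (163,146)–(396,470), with the charged pack (four lit bars) at (207,212)–(345,449).

Run:
```python
from h import *
n=np.load("pics/w10.npz")
for z,p in((.064,[(207,212),(346,212),(345,449),(211,449)]),(.03,[(163,146),(403,146),(396,470),(170,470)])):
    print(*rect(ray_wrist(np.array(p)/3.5+[240,90],z,n["p"],n["r"])[[2,3,0,1]]))
```

```text
[0.6275 0.1787] 10.5 0.0728 0.041
[0.6274 0.1809] 10.2 0.1101 0.0776
```

```bash
python3 -m handwheel '[-0.001,0.0023,0.01,0,0,0, 0,0,0.03,0,0,0,0,0,0.04,0,0,0,0,0,0.04,0,0,0,0,0,0.03,0,0,0]' >/dev/null; python3 -m handwheel '[0,0,0.015,0,0,0,0,0,0.008,0,0,0,0,0,0.005,0,0,0,0,0,0.001,0,0,0,0,0,0,0,0,0]';python3 - <<'E'
from h import *
togo(.6272,.178,.012,10.1)
E
```

```text
clock: 42.6
position: [0.628, 0.179, 0.0153]
eef_rot: [-0.274, 3.127, 0.0]
wrist_force: [-0.2, 0.2, 0.2]
opening: 0.0867
gripper_force: 0.0
t 42.6 pos [0.628  0.179  0.0153] yaw 10.02 F [-0.2  0.2  0.2] op 0.0867 gf 0.0
 turn first [-0.0001  0.0024 -0.0013]  then shift [ 0.001  -0.0008  0.0033]
```

```bash
python3 -m handwheel '[0,0,0.003,0,0,0, 0,0,0,0,0,0]'; python3 -m handwheel '[0,0,0,0,0,0, 0,0,0,0,0,0,0,0,0,0,0,0,0,0,0,0,0,0,0,0,0,0,0,0]' 0 40 >/dev/null;python3 -m handwheel '[0,0,0,0,0,0, 0,0,0,0,0,0,0,0,0,0,0,0,0,0,0,0,0,0]'; python3 -m handwheel '[0,0,-0.002,0,0,0, 0,0,-0.005,0,0,0,0,0,-0.01,0,0,0,0,0,-0.02,0,0,0,0,0,-0.03,0,0,0]'; python3 -m handwheel '[0,0,-0.035,0,0,0, 0,0,-0.03,0,0,0.092,0,0,0,0,0,0,0,0,0,0,0,0]'
python3 - <<'E'
from h import *
togo(.3864,-.3013,.14,4.5)
E
```

```text
clock: 42.8
position: [0.6272, 0.179, 0.0113]
eef_rot: [-0.274, 3.129, 0.0]
wrist_force: [0.0, 0.2, 0.3]
opening: 0.0871
gripper_force: 0.0
clock: 43.7
position: [0.6268, 0.1787, 0.0107]
eef_rot: [0.274, -3.13, 0.0]
wrist_force: [0.3, -0.8, 0.2]
opening: 0.0419
gripper_force: 39.9
clock: 44.2
position: [0.6251, 0.1786, 0.0769]
eef_rot: [0.274, -3.126, 0.0]
wrist_force: [0.2, -0.0, -2.5]
opening: 0.0418
gripper_force: 39.9
clock: 44.6
position: [0.6273, 0.179, 0.1439]
eef_rot: [-0.126, 3.137, 0.0]
wrist_force: [0.3, -1.0, -2.8]
opening: 0.0415
gripper_force: 39.9
t 44.6 pos [0.6273 0.179  0.1439] yaw 4.59 F [ 0.3 -1.  -2.8] op 0.0415 gf 39.9
 turn first [0.0001 0.0021 0.0015]  then shift [ 0.2779 -0.4599  0.0039]
```

```bash
python3 -m handwheel '[0.01,-0.0165,0,0,0,0,0.0199,-0.0329,0,0,0,0,0.0199,-0.0329,0,0,0,0,0.0199,-0.0329,0,0,0,0,0.0199,-0.0329,0,0,0,0]' >/dev/null; python3 -m handwheel '[0.0199,-0.0329,0,0,0,0,0.0199,-0.0329,0,0,0,0,0.0199,-0.0329,0,0,0,0,0.0199,-0.0329,0,0,0,0,0.0199,-0.0329,0,0,0,0]' >/dev/null; python3 -m handwheel '[0.0199,-0.0329,0,0,0,0,0.0199,-0.0329,0,0,0,0,0.0199,-0.0329,0,0,0,0,0.0199,-0.0329,0,0,0,0,0.009,-0.0155,0,0,0,0]' >/dev/null; python3 -m handwheel '[0,0,0,0,0,0,0,0,0,0,0,0]'
python3 - <<'E'
from h import *
togo(.3864,-.3013,.064,4.5)
E
```

```text
clock: 46.3
position: [0.3851, -0.3002, 0.141]
eef_rot: [0.123, -3.137, -0.005]
wrist_force: [-0.0, 0.9, -1.7]
opening: 0.0416
gripper_force: 39.9
t 46.3 pos [ 0.3851 -0.3002  0.141 ] yaw 4.48 F [-0.   0.9 -1.7] op 0.0416 gf 39.9
 turn first [ 0.0029 -0.0016 -0.0004]  then shift [-0.0012 -0.0012  0.077 ]
```

```bash
python3 -m handwheel '[-0.001,-0.001,0.02,0,0,0, 0,0,0.03,0,0,0,0,0,0.02,0,0,0,0,0,0.008,0,0,0,0,0,0,0,0,0]'; python3 -m handwheel '[0,0,0.004,0,0,0, 0,0,0.004,0,0,0,0,0,0,0,0,0]';python3 -m handwheel '[0,0,0.004,0,0,0, 0,0,0.003,0,0,0,0,0,0,0,0,0]'
```

```text
clock: 46.8
position: [0.3865, -0.3001, 0.0631]
eef_rot: [0.126, -3.137, -0.005]
wrist_force: [0.4, 0.0, -1.8]
opening: 0.0415
gripper_force: 39.9
clock: 47.1
position: [0.3873, -0.3023, 0.057]
eef_rot: [-0.124, 3.139, -0.001]
wrist_force: [-0.6, 0.3, -1.9]
opening: 0.0417
gripper_force: 39.9
clock: 47.4
position: [0.3868, -0.3019, 0.0493]
eef_rot: [0.123, -3.139, -0.001]
wrist_force: [0.5, 1.1, -2.5]
opening: 0.0414
gripper_force: 39.9
```

```bash
python3 -m handwheel '[0,0,0.003,0,0,0, 0,0,0.003,0,0,0,0,0,0,0,0,0]';python3 -m handwheel '[0,0,0.001,0,0,0, 0,0,0.001,0,0,0,0,0,0,0,0,0]'
```

```text
clock: 47.7
position: [0.3868, -0.3018, 0.0432]
eef_rot: [0.123, -3.139, -0.001]
wrist_force: [0.2, -0.2, -2.4]
opening: 0.0418
gripper_force: 39.9
clock: 48.0
position: [0.3871, -0.3021, 0.0416]
eef_rot: [0.123, -3.139, -0.0]
wrist_force: [-0.2, 0.2, -2.3]
opening: 0.0416
gripper_force: 39.9
```

```bash
python3 -m handwheel '[0,0,0.001,0,0,0,0,0,0,0,0,0]';python3 -m handwheel '[0,0,0.001,0,0,0,0,0,0,0,0,0]'
```

```text
clock: 48.2
position: [0.3871, -0.3022, 0.0407]
eef_rot: [-0.123, 3.139, -0.0]
wrist_force: [-0.4, 0.1, -2.6]
opening: 0.0417
gripper_force: 39.9
clock: 48.4
position: [0.3872, -0.3022, 0.0407]
eef_rot: [0.124, -3.139, -0.0]
wrist_force: [-2.3, 2.2, 5.6]
opening: 0.0415
gripper_force: 39.9
```

```bash
python3 -m handwheel '[0,0,0,0,0,0, 0,0,0,0,0,0,0,0,0,0,0,0,0,0,0,0,0,0,0,0,0,0,0,0]' 1; python3 -m handwheel '[0,0,0,0,0,0,0,0,-0.02,0,0,0, 0,0,-0.03,0,0,0,0,0,-0.03,0,0,0,0,0,-0.02,0,0,-0.092]'; python3 -m handwheel '[0,0,0,0,0,0,0,0,0,0,0,0]'
python3 - <<'E'
from h import *
snap("w11"); plates("w11",.094)
togo(.6434,-.158,.14,10)
E
```

```text
clock: 48.9
position: [0.3871, -0.3022, 0.0397]
eef_rot: [-0.123, 3.139, -0.0]
wrist_force: [-0.6, 0.1, -0.1]
opening: 0.0739
gripper_force: 0.0
clock: 49.4
position: [0.3877, -0.3028, 0.142]
eef_rot: [-0.276, 3.128, -0.003]
wrist_force: [-0.1, -0.4, -0.2]
opening: 0.0865
gripper_force: 0.0
clock: 49.6
position: [0.3872, -0.3022, 0.1396]
eef_rot: [-0.272, 3.13, -0.001]
wrist_force: [0.2, 0.1, -0.2]
opening: 0.0873
gripper_force: 0.0
[318. 197.] world [ 380.5 -302.7] size 31.1 31.1 yaw 5.3
[317. 182.] world [ 377.2 -303.9] size 82.6 55.2 yaw 4.5
[323. 123.] world [ 324.2 -308.4] size 19.4 52.4 yaw 4.5
t 49.65 pos [ 0.3867 -0.3017  0.1387] yaw 9.93 F [ 0.2 -0.  -0.4] op 0.0869 gf 0.0
 turn first [ 0.0011 -0.0007 -0.0012]  then shift [-0.2778  0.0969 -0.0013]
```

```bash
python3 -m handwheel '[-0.0175,0.006,0,0,0,0,-0.0346,0.012,0,0,0,0,-0.0346,0.012,0,0,0,0,-0.0346,0.012,0,0,0,0,-0.0346,0.012,0,0,0,0]' >/dev/null; python3 -m handwheel '[-0.0346,0.012,0,0,0,0,-0.0346,0.012,0,0,0,0,-0.0346,0.012,0,0,0,0,-0.0175,0.006,0.01,0,0,0,0,0,0.03,0,0,0]' > /dev/null; python3 -m handwheel '[0,0,0.035,0,0,0,0,0,0.03,0,0,0,0,0,0.015,0,0,0,0,0,0.007,0,0,0,0,0,0,0,0,0]'
python3 - <<'E'
from h import *
togo(.6434,-.158,.004,10)
E
```

```text
clock: 51.15
position: [0.6426, -0.1592, 0.0116]
eef_rot: [0.273, -3.128, -0.001]
wrist_force: [-0.7, 0.7, 0.7]
opening: 0.0872
gripper_force: 0.0
t 51.15 pos [ 0.6426 -0.1592  0.0116] yaw 9.99 F [-0.7  0.7  0.7] op 0.0872 gf 0.0
 turn first [ 0.001  -0.0017 -0.0002]  then shift [-0.001   0.001   0.0076]
```

```bash
python3 -m handwheel '[-0.0005,0.001,0.006,0,0,0, 0,0,0,0,0,0]'; python3 -m handwheel '[0,0,0,0,0,0, 0,0,0,0,0,0,0,0,0,0,0,0,0,0,0,0,0,0,0,0,0,0,0,0]' 0 40 >/dev/null;python3 -m handwheel '[0,0,0,0,0,0, 0,0,0,0,0,0,0,0,0,0,0,0,0,0,0,0,0,0]'; python3 -m handwheel '[0,0,-0.002,0,0,0, 0,0,-0.005,0,0,0,0,0,-0.01,0,0,0,0,0,-0.02,0,0,0,0,0,-0.03,0,0,0]'; python3 -m handwheel '[0,0,-0.035,0,0,0, 0,0,-0.02,0,0,0,0,0,0,0,0,0]'
python3 - <<'E'
from h import *
togo(.627,.1788,.126,10.1)
E
```

```text
clock: 51.35
position: [0.6445, -0.1585, 0.0077]
eef_rot: [-0.274, 3.128, -0.001]
wrist_force: [-0.1, -1.0, -0.3]
opening: 0.087
gripper_force: 0.0
clock: 52.25
position: [0.6436, -0.1583, 0.0067]
eef_rot: [0.274, -3.129, -0.0]
wrist_force: [1.1, -0.3, 0.8]
opening: 0.0415
gripper_force: 40.0
clock: 52.75
position: [0.6421, -0.1578, 0.0729]
eef_rot: [0.274, -3.126, -0.003]
wrist_force: [1.0, 0.3, -2.1]
opening: 0.0418
gripper_force: 40.0
clock: 53.05
position: [0.6467, -0.1594, 0.1344]
eef_rot: [-0.274, 3.122, -0.006]
wrist_force: [0.4, -0.7, -2.4]
opening: 0.0418
gripper_force: 40.0
t 53.05 pos [ 0.6467 -0.1594  0.1344] yaw 10.03 F [ 0.4 -0.7 -2.4] op 0.0418 gf 40.0
 turn first [-0.0043  0.0072 -0.0013]  then shift [-0.0399  0.3365  0.0084]
```

```bash
python3 -m handwheel '[-0.0023,0.0186,0,0,0,0,-0.0047,0.0372,0,0,0,0,-0.0047,0.0372,0,0,0,0,-0.0047,0.0372,0,0,0,0,-0.0047,0.0372,0,0,0,0]' >/dev/null;  python3 -m handwheel '[-0.0047,0.0372,0,0,0,0,-0.0047,0.0372,0,0,0,0,-0.0047,0.0372,0,0,0,0,-0.0047,0.0372,0,0,0,0,-0.0023,0.0186,0,0,0,0]' >/dev/null; python3 -m handwheel '[0,0,0,0,0,0,0,0,0,0,0,0]'
python3 - <<'E'
from h import *
togo(.627,.1788,.037,10.1)
E
```

```text
clock: 54.25
position: [0.626, 0.1786, 0.1274]
eef_rot: [0.276, -3.127, 0.001]
wrist_force: [0.7, -0.5, -2.3]
opening: 0.0418
gripper_force: 40.0
t 54.25 pos [0.626  0.1786 0.1274] yaw 10.08 F [ 0.7 -0.5 -2.3] op 0.0418 gf 40.0
 turn first [-0.0007 -0.0022 -0.0003]  then shift [-0.001   0.      0.0904]
```

```bash
python3 -m handwheel '[-0.0005,0,0.02,0,0,0, 0,0,0.03,0,0,0,0,0,0.025,0,0,0,0,0,0.012,0,0,0,0,0,0,0,0,0]'; python3 -m handwheel '[0,0,0.004,0,0,0, 0,0,0.004,0,0,0,0,0,0,0,0,0]';python3 -m handwheel '[0,0,0.005,0,0,0, 0,0,0.005,0,0,0,0,0,0,0,0,0]'
```

```text
clock: 54.75
position: [0.6256, 0.1771, 0.039]
eef_rot: [0.271, -3.125, 0.001]
wrist_force: [-0.1, -0.2, -3.0]
opening: 0.0415
gripper_force: 40.0
clock: 55.05
position: [0.628, 0.1788, 0.0344]
eef_rot: [-0.274, 3.129, 0.0]
wrist_force: [-0.3, -0.5, -2.9]
opening: 0.0419
gripper_force: 40.0
clock: 55.35
position: [0.6267, 0.1788, 0.0227]
eef_rot: [0.275, -3.128, 0.0]
wrist_force: [0.6, 0.7, -2.7]
opening: 0.0417
gripper_force: 40.0
```

```bash
python3 -m handwheel '[0,0,0.003,0,0,0, 0,0,0.002,0,0,0,0,0,0,0,0,0]';python3 -m handwheel '[0,0,0.001,0,0,0, 0,0,0.001,0,0,0,0,0,0,0,0,0]'
```

```text
clock: 55.65
position: [0.6272, 0.1788, 0.0183]
eef_rot: [0.274, -3.129, 0.0]
wrist_force: [-0.1, -0.7, -2.3]
opening: 0.0416
gripper_force: 40.0
clock: 55.95
position: [0.6274, 0.1788, 0.0166]
eef_rot: [0.274, -3.129, 0.0]
wrist_force: [0.1, -0.3, -2.3]
opening: 0.0416
gripper_force: 40.0
```

```bash
python3 -m handwheel '[0,0,0.001,0,0,0,0,0,0,0,0,0,0,0,0,0,0,0]';python3 -m handwheel '[0,0,0.001,0,0,0,0,0,0,0,0,0,0,0,0,0,0,0]'
```

```text
clock: 56.25
position: [0.6275, 0.1788, 0.0157]
eef_rot: [0.274, -3.13, 0.0]
wrist_force: [-0.6, 0.7, -2.6]
opening: 0.042
gripper_force: 40.0
clock: 56.55
position: [0.6275, 0.1788, 0.0147]
eef_rot: [0.274, -3.13, -0.0]
wrist_force: [0.1, 0.5, -3.0]
opening: 0.0415
gripper_force: 40.0
```

```bash
python3 -m handwheel '[0,0,0.001,0,0,0,0,0,0,0,0,0,0,0,0,0,0,0]';python3 -m handwheel '[0,0,0.001,0,0,0,0,0,0,0,0,0,0,0,0,0,0,0]'
```

```text
clock: 56.85
position: [0.6275, 0.1788, 0.0147]
eef_rot: [-0.275, 3.13, -0.0]
wrist_force: [-2.9, -0.5, 5.7]
opening: 0.0415
gripper_force: 40.0
clock: 57.15
position: [0.6276, 0.1788, 0.0147]
eef_rot: [0.275, -3.13, 0.0]
wrist_force: [-6.9, -1.3, 11.4]
opening: 0.0416
gripper_force: 40.0
```

Seated. I'll release, lift clear, and check from the top and side.

```bash
python3 -m handwheel '[0,0,-0.001,0,0,0, 0,0,0,0,0,0,0,0,0,0,0,0,0,0,0,0,0,0,0,0,0,0,0,0]' 1; python3 -m handwheel '[0,0,0,0,0,0,0,0,-0.02,0,0,0, 0,0,-0.03,0,0,0,0,0,-0.04,0,0,0,0,0,-0.04,0,0,0]' >/dev/null; python3 -m handwheel '[0,0,-0.04,0,0,0,0,0.04,-0.03,0,0,0,0,0.04,0,0,0,0,0,0.04,0,0,0,0,0,0.04,0,0,0,0]' >/dev/null;python3 -m handwheel '[0,0.04,0,0,0,0,0,0.04,0,0,0,0,0,0.02,0,0,0,0,0,0,0,0,0,0]'
python3 - <<'E'
from h import *
snap("tE","top"); snap("sE","side")
a=cv2.imread("pics/tE.png")[105:270,180:460]; b=cv2.imread("pics/sE.png")[120:330,190:500]
f=lambda i,n:cv2.resize(i,None,fx=n,fy=n,interpolation=cv2.INTER_CUBIC)
cv2.imwrite("pics/cT.png",f(a,2.8)); cv2.imwrite("pics/cS.png",f(b,2.5))
E
```

```text
clock: 57.65
position: [0.6274, 0.1788, 0.0135]
eef_rot: [0.274, -3.129, 0.0]
wrist_force: [-0.0, 0.1, -0.4]
opening: 0.0739
gripper_force: 0.0
clock: 59.05
position: [0.5809, 0.4375, 0.2132]
eef_rot: [0.28, -3.128, -0.0]
wrist_force: [0.6, 0.2, -0.1]
opening: 0.0871
gripper_force: 0.0
```

View pics/cT.png

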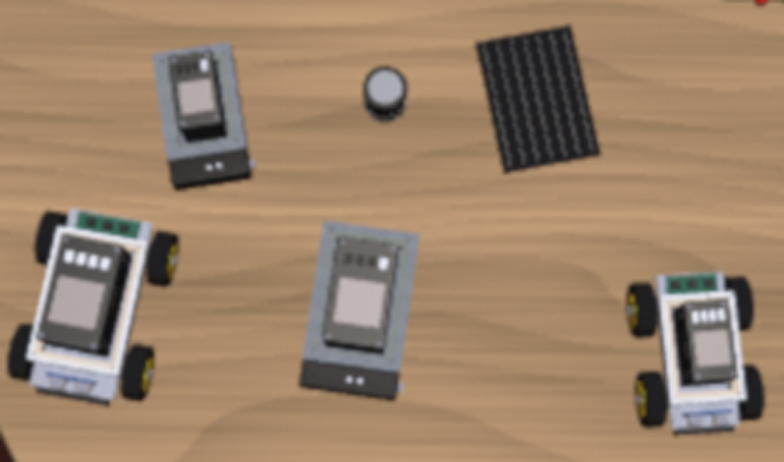

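View pics/cS.png

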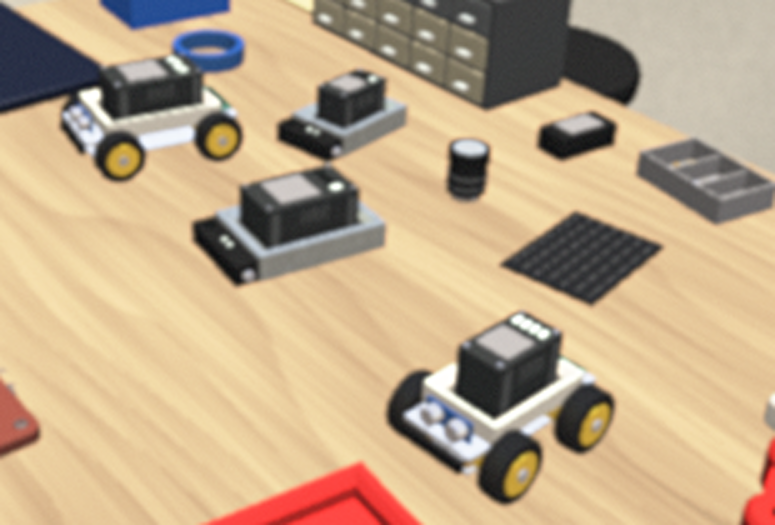

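Both rovers hold charged packs (four lit bars at top-crop (90,258) and (708,315)) and both chargers hold flat ones (one lit bar). All four sit level, the mat is empty and the lens still stands at (385,88).

```bash
python3 -c "
from cell import robot
print(robot.finish_job())"
```

```text
the job is handed in; nothing more can be done
None
```

Both charged packs now sit fully down in the rovers and both flat packs in the chargers, the lens was left untouched, and the job was handed in at about 59 s.

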